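# Make the wet lap grinder ready for filling

## Task

The lap grinder's water tank is about to be topped up, so make it ready: unscrew the black filler cap, lay it right way up in the white dish, and stand the funnel, now parked in the green glass jar, upright in the open filler neck so that it stays there by itself. To keep the ground terracotta blanks out of the splashes, gather every one that lies on the bench into a single square pile in the middle of the plywood drying board, edges in line. Do not knock over or shove aside the jar, the tubs, the glue bottle or the mug.

Things in the scene. Friction and masses are not known exactly. Their poses are not given: they have to be found in the camera images.
- lap: wet lap grinder, fixed; origin on the table under the filler neck, x to its rear. Front: white water tank, 124 (x) x 200 (y) mm, flat top 90 mm above the table, the neck standing in its middle. Behind it, from x = 65 mm on, the grey housing, 300 mm wide, with the round lap, 118 mm high; a thin drip tap 180 mm high at its far right corner and a clear splash guard 172 mm high round its rear.
- filler (a point): centre of the open top of the grinder's grey filler neck, 34 mm above the tank's top, z up. Neck 35 mm outside, 25 mm bore, 34 mm deep, with a right-hand screw thread 43 mm across that rises 12 mm a turn.
- cap: black ribbed screw cap, 54 mm diameter, 30 mm high plus a 4 mm rib on top, 50 g; origin at the centre of its lower rim, z up. Starts screwed down, lower rim 25 mm below the neck's top: grip it round its side. Unscrews counter-clockwise from above, rising 12 mm a turn, and is free after about 7.1 rad; before that it cannot be pulled off. It stays as turned when let go.
- dish_in (a point): centre of the inner floor of the shallow white ceramic dish, 4 mm above the table; floor about 100 mm across, outer diameter 128 mm, rim 12 mm high; fixed to the bench
- funnel: aluminium funnel, 64 mm high, 60 g; origin at the centre of the spout's lower end, z up. Spout 13 to 16 mm wide up to z = 22 mm, cone widening to 60 mm at z = 48 mm, then a straight collar 60 mm wide: grip across it. Starts standing in the jar's mouth, origin 33 mm above the table. In the filler neck the cone rests on the neck's edge, origin 27 mm below the neck's top.
- jar: green glass jar holding the funnel, 68 mm diameter, 70 mm high, mouth 42 mm wide, 350 g, loose; origin at the centre of its underside
- board_top (a point): centre of the upper face of the plywood drying board, 170 x 170 mm, 12 mm thick, fixed to the bench
- blank0: square flat terracotta blank, 54 x 54 x 10 mm, 60 g; origin at the centre of its underside, x and y along its edges. Two to four blanks lie flat on the bench; those that are missing read None.
- blank1: square flat terracotta blank, 54 x 54 x 10 mm, 60 g; origin at the centre of its underside, x and y along its edges. Two to four blanks lie flat on the bench; those that are missing read None.
- blank2: square flat terracotta blank, 54 x 54 x 10 mm, 60 g; origin at the centre of its underside, x and y along its edges. Two to four blanks lie flat on the bench; those that are missing read None.
- blank3: square flat terracotta blank, 54 x 54 x 10 mm, 60 g; origin at the centre of its underside, x and y along its edges. Two to four blanks lie flat on the bench; those that are missing read None.
- tub_grey: clear round tub of grey tesserae, 80 mm diameter, 45 mm high, loose; origin under its centre. Leave it.
- tub_white: clear round tub of white tesserae, 90 mm diameter, 50 mm high, loose; origin under its centre. Leave it.
- glue: white glue bottle, 52 mm diameter, 130 mm high, loose; origin under its centre. Leave it.
- mug: blue mug of brushes, 72 mm diameter, 80 mm high, brushes up to 150 mm, loose; origin under its centre. Leave it.
Mind the look-alikes: they are no part of the job. What is shaped like the blank0 but yellow is not meant.

How it is judged:
On the way, in this order (a step that is already met when the one before it is completed fails the run):
1. the cap has been unscrewed and lifted clear of the filler neck (z of cap in the frame of filler above 0.004 m), for 0.1 s.
2. the funnel stands released, upright and still in the open filler neck (horizontal distance between funnel and filler below 0.008 m and z of funnel in the frame of filler between -0.034 and -0.022 m and angle between funnel's own z axis and vertical below 0.14 rad and linear speed of funnel below 0.02 m/s and contact force between the fingers and funnel below 0.1 N), for 0.5 s.
At the end, for the whole second after the job is handed in: The funnel stands alone in the filler neck, tilt under 8 deg, spout within 8 mm of its axis; the cap lies right way up in the dish; all blanks present lie in one pile within 25 mm of the board's centre, within 8 mm of one another and 8 deg of square; all is still (all of step 2 and horizontal distance between cap and dish_in below 0.036 m and z of cap in the frame of dish_in below 0.006 m and angle between cap's own z axis and vertical below 0.12 rad and linear speed of each of cap, blank0, blank1, blank2, blank3 below 0.02 m/s and horizontal distance between each of blank0, blank1, blank2, blank3 and board_top below 0.025 m and angle between each of blank0, blank1, blank2, blank3's own z axis and vertical below 0.08 rad and horizontal distance between blank0 and blank1 below 0.008 m and (angle between the x axis of blank0 and the x axis of blank1, either way round below 0.14 rad or angle between the x axis of blank0 and the y axis of blank1, either way round below 0.14 rad) and horizontal distance between each of blank0, blank1 and blank2 below 0.008 m and (angle between the x axis of blank0 and the x axis of blank2, either way round below 0.14 rad or angle between the x axis of blank0 and the y axis of blank2, either way round below 0.14 rad) and horizontal distance between each of blank0, blank1, blank2 and blank3 below 0.008 m and (angle between the x axis of blank0 and the x axis of blank3, either way round below 0.14 rad or angle between the x axis of blank0 and the y axis of blank3, either way round below 0.14 rad) and (angle between the x axis of blank1 and the x axis of blank2, either way round below 0.14 rad or angle between the x axis of blank1 and the y axis of blank2, either way round below 0.14 rad) and (angle between the x axis of blank1 and the x axis of blank3, either way round below 0.14 rad or angle between the x axis of blank1 and the y axis of blank3, either way round below 0.14 rad) and (angle between the x axis of blank2 and the x axis of blank3, either way round below 0.14 rad or angle between the x axis of blank2 and the y axis of blank3, either way round below 0.14 rad)); the robot touches nothing.
It fails at once if a bystander or the jar is knocked over or shoved more than 6 cm (distance of any of jar, tub_grey, tub_white, glue, mug from where it was at the start of the episode above 0.06 m or angle between any of jar, tub_grey, tub_white, glue, mug's own z axis and vertical above 0.6 rad).
Of blank0, blank1, blank2, blank3 only 2 to 4 are there at a start; the rules pass over those that are not, and their reading is None.
At some moment in a run one of blank0, blank1, blank2, blank3 may be knocked a few centimetres aside while the robot is not near it.
It also fails if it takes over 210 s, if anything falls off the work surface, if the arm or the gripper's body presses on something with over 40 N, if the wrist force passes 120 N, or if a joint passes its speed limit or range.

## Robot

A 7-joint arm with a two-finger parallel gripper is mounted at the origin on the work surface. World frame = base frame: x ahead of the robot, y to its left, z up, the work surface at z = 0. Lengths are in m, angles in rad, forces in N, time in s.
With the tool pointing down it reaches from about 0.4 to 0.85 m from the base axis. Payload 4.5 kg.
Tool frame: the origin (TCP) lies at the centre of the arm's flange, where the gripper is bolted on; the fingertips stand 166 mm ahead of it and the grasp point (between the pads) lies 147 mm ahead of it (r.grip_depth is the distance from the TCP to the grasp point, in m); z points along the fingers, y is the line along which they close (so a half turn about z gives the same grasp; the last joint's range is limited). The gripper opens to 88 mm and grips with 3 to 60 N. Pads are 18 mm wide; open, the fingers measure 123 mm over their backs; the gripper's body (75 mm by 187 mm) begins 45 mm behind the grasp point.
Start: joints at [-1.165, 0.689, -0.195, 1.565, 0.157, 0.902, -0.215], TCP at [0.227, 0.582, 0.405] pointing down, gripper open.
Joint ranges: [-3.01, 3.01], [-0.46, 2.08], [-1.47, 1.51], [0.13, 2.56], [-1, 4.14], [0.04, 2.09], [-2.66, 2.66]. Speed limits (rad/s): [2.57, 2.57, 3.14, 3.14, 3.14, 3.14, 3.14].

## Interface

Orientations are given as a unit quaternion [x, y, z, w].
In Python, from plant import status, cams, r, finder gives the robot as it stands.
- The arm moves only by the tool play_rows, never from a script. Its argument "rows" is a list of rows, each a list of 7 numbers: the opening in per cent of the stroke, from 0 (shut) to 100 (fully open), then the shift along the tool's x, y, z in m, then the turn, a rotation vector about the tool's x, y, z in degrees. A call has 1 to 8 rows; each row shifts and turns the commanded pose from where the row before left it, along the tool's axes as they then stand; what a row does not reach is not made up. A row lasts 1/8 s, in which the tool goes at most 62.5 mm and 10.7 degrees, less where a joint would pass 70% of its speed; a pose out of reach is approached as far as the arm can. A call with a gripper value outside its range is refused whole. The fingers move at their own pace and stop on an object; "grip_force" is the grip in N (left out, the last holds). Time passes only in rows, so rows that do not move let the fingers close. It gives the time, the measured TCP pose, the force, the opening and the grip force at its end, in the units of the state.
- status.get_state(): the state, without advancing time (a new reading comes with each control period).
- cams.snapshot(name): name is "scene" or "top" or "wrist"; returns the picture (400x640x3 uint8, red, green, blue); there is no depth.
- cams.camera_params(name): a dict with "vfov" (degrees; the focal length in pixels is half the picture's height over the tangent of half this angle, whatever the lens; pixels are square), "cx", "cy" (the principal point, pixels), "R" (3x3) and "t" (3): a world point X has camera coordinates R X + t; the wrist camera has in their place "tool_from_camera" (4x4, takes a point from camera to tool coordinates, whose origin is the TCP and whose axes are the flange's). Camera axes: x right, y down, z forward; pixel columns grow to the right and rows downward; lengths in m; the calibration is good to about 2 mm. A picture is of the moment at which its call begins: read the wrist's pose just before it. camera_params takes no time and is no camera call.
- r.finish_job(): hands the job in; it is judged then, once.
Trained networks look in the newest picture that a camera, given by its name, has taken for a name from the list of things; names that differ only in an ending like _2 or _b are one class to them, and where a whole thing is asked for, a point or a joint stands for the part that bears it (a point fixed in the world has none). Each returns a list of dicts, best first, with "score" (0 to 1); they miss things now and then, are a little off and sometimes report something else, mostly with a low value. They report only what shows in the picture. A call takes as long as a camera call. They do not tell look-alikes from the thing itself.
- finder.spot_in(camera, label): "at" ([x, y, z] in m, in the coordinates of the camera as it stood for that picture, good to about 4 mm: the middle of the surface that is visible of it).
- finder.regions_of(camera, label): "mask" (400x640 bool, what is visible of it).
The state is a dict: "clock": time; "q": joint angles; "qd": joint speeds; "joint_torque": joint torques, N m; "tool_pos": TCP position; "eef_rot": TCP orientation; "contact_force": force on the tool from outside, world axes, zero at the start; "moment": the same for the moment, N m; "opening": opening from 0.0 (shut) to 1.0 (fully open); "finger_force": force on a finger pad.
Only numpy, scipy, OpenCV 4.12 (cv2) and the standard library are available. Lean on these libraries where they do the work, as an engineer would, in place of code of your own. Each camera call takes 0.05 s, during which the arm holds its last target. There are 200 camera calls.

## Working session

There is one attempt and no reset: what is moved stays moved. The work goes in short steps, Python scripts to look and compute and a tool call to move; the robot and the scene stay as the last step left them, time stands still between calls to the robot, and variables do not carry over. Pictures are saved under pics/ and viewed, at most 14 in all, crops included, and the job is handed in when it is done.

Besides the shell and the picture viewer there is one more tool, called after "Emit:" by a JSON object that holds its "api" and its "payload", one argument or row to a line. play_rows: Moves the arm, as the interface text tells. Its arguments: {"type":"object","properties":{"rows":{"type":"array","items":{"type":"array","items":{"type":"number"}}},"grip_force":{"type":"number"}},"required":["rows"]}

```bash
mkdir -p pics; ls; cat > h.py <<'E'
import numpy as np, cv2
from scipy.spatial.transform import Rotation as R
from plant import status, cams, r, finder
def snap(c,f=None):
    im=cams.snapshot(c)
    if f: cv2.imwrite('pics/'+f,cv2.cvtColor(im,cv2.COLOR_RGB2BGR))
    return im
def T(c):
    """world_from_camera"""
    p=cams.camera_params(c); M=np.eye(4)
    if c=='wrist':
        s=status.get_state(); M[:3,:3]=R.from_quat(s['eef_rot']).as_matrix(); M[:3,3]=s['tool_pos']
        return M@np.array(p['tool_from_camera'])
    M[:3,:3]=np.array(p['R']); M[:3,3]=p['t']; return np.linalg.inv(M)
def f(c): return 200/np.tan(np.radians(cams.camera_params(c)['vfov'])/2)
def ray(c,uv,z,M=None):
    """pixel(s) -> world at height z"""
    M=T(c) if M is None else M; p=cams.camera_params(c); uv=np.atleast_2d(uv).astype(float)
    d=np.c_[(uv[:,0]-p['cx'])/f(c),(uv[:,1]-p['cy'])/f(c),np.ones(len(uv))]@M[:3,:3].T
    return M[:3,3]+d*((z-M[2,3])/d[:,2])[:,None]
def spots(c,l,M=None):
    M=T(c) if M is None else M
    return [(round(x['score'],2),np.round(M[:3,:3]@np.array(x['at'])+M[:3,3],3).tolist()) for x in finder.spot_in(c,l)]
E
python3 - <<'E'
from h import *
print(status.get_state())
for c in ('scene','top'):
    snap(c,c+'0.png'); print(c,cams.camera_params(c))
    M=T(c)
    for l in ['filler','cap','dish_in','funnel','jar','board_top','blank0','tub_grey','tub_white','glue','mug','lap']:
        print(l,spots(c,l,M))
print(cams.camera_params('wrist'))
E
```

```text
pics
{'clock': 0.0, 'q': array([-1.16520204,  0.68995737, -0.19450199,  1.56634802,  0.15731809,
        0.9025141 , -0.21505688]), 'qd': array([-0.00019291,  0.0002035 ,  0.00092409, -0.00018256, -0.00038615,
       -0.00096623, -0.00037339]), 'joint_torque': array([-4.13747111e-04, -5.27543306e+01, -1.26710404e+00, -1.53421962e+01,
       -5.26980520e-02,  6.50163798e-03,  1.79355975e-04]), 'tool_pos': array([0.22696674, 0.58197356, 0.40392501]), 'eef_rot': array([ 1.84764343e-01,  9.82782426e-01, -9.12565603e-04, -9.02043238e-05]), 'contact_force': array([-0.41158938,  0.4866947 ,  0.414047  ]), 'moment': array([-0.03942582, -0.00153837,  0.02076199]), 'finger_force': 0.0, 'opening': 1.0000737698533335}
scene {'vfov': 53.64826050205454, 'cx': 318.0205715284988, 'cy': 200.93960764504973, 'R': array([[ 0.42461299,  0.90516372, -0.01955632],
       [ 0.55438931, -0.27702029, -0.78480077],
       [-0.71579068,  0.32239479, -0.61943951]]), 't': array([-0.22666005, -0.18147188,  1.38734524])}
filler [(0.73, [0.826, 0.142, 0.093])]
cap [(0.85, [0.618, 0.165, 0.128])]
dish_in [(0.93, [0.3
[... 1296 characters left out ...]
9]), (0.68, [0.432, -0.186, 0.009])]
tub_grey [(0.87, [0.542, -0.158, 0.032])]
tub_white [(0.9, [0.689, -0.31, 0.038])]
glue [(0.71, [0.606, 0.172, 0.128]), (0.56, [0.694, -0.201, 0.088])]
mug [(0.55, [0.471, 0.401, 0.045])]
lap [(0.86, [0.754, 0.176, 0.097])]
{'vfov': 62.7046899387416, 'cx': 324.1950234112595, 'cy': 198.94235388219434, 'tool_from_camera': array([[-6.15035372e-04, -9.51219202e-01, -3.08515237e-01,
         7.90196850e-02],
       [ 9.99999777e-01, -6.65168398e-04,  5.73252678e-05,
        -1.15132244e-03],
       [-2.59743481e-04, -3.08515133e-01,  9.51219399e-01,
         2.01371104e-02],
       [ 0.00000000e+00,  0.00000000e+00,  0.00000000e+00,
         1.00000000e+00]])}
```

View pics/scene0.png

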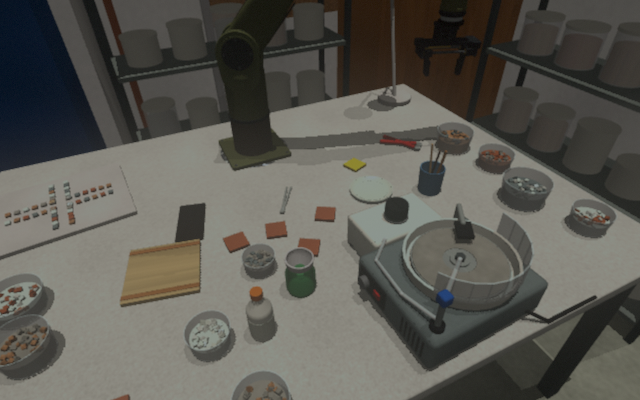

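View pics/top0.png

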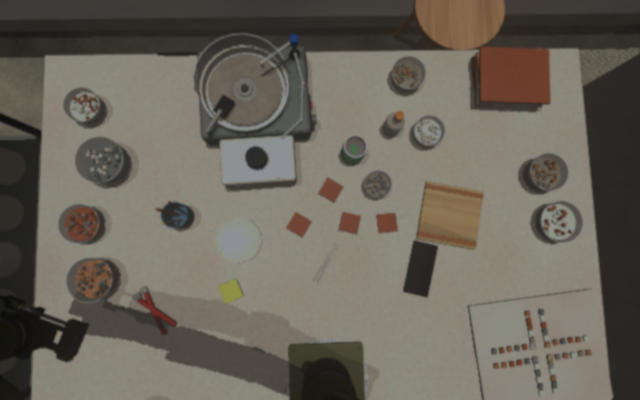

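The top view shows four red blanks at pixels (299,224), (331,189), (350,223) and (387,223), and the yellow look-alike at (231,291). It also shows the cap at (257,158), the dish at (239,241), the funnel in the jar at (354,150), the board at (450,215) and the mug at (177,216). Next I'll measure these.

```bash
cat >> h.py <<'E'
def blanks(im,c,M,z=0.010,roi=None):
    """red squares -> (centre, yaw deg mod 90, side lengths) on plane z"""
    h=cv2.cvtColor(im,cv2.COLOR_RGB2HSV); m=(((h[...,0]<9)|(h[...,0]>172))&(h[...,1]>90)&(h[...,2]>40)).astype(np.uint8)
    out=[]
    for k in cv2.findContours(m,cv2.RETR_EXTERNAL,cv2.CHAIN_APPROX_NONE)[0]:
        if cv2.contourArea(k)<100: continue
        w=ray(c,k[:,0,:],z,M)[:,:2]
        if not(0.2<w[:,0].mean()<0.85 and -0.6<w[:,1].mean()<0.6): continue
        (cx,cy),(a,b),_=q=cv2.minAreaRect((w*1000).astype(np.float32))
        out.append((round(cx,1),round(cy,1),round(q[2]%90,1),round(a),round(b)))
    return out
E
python3 - <<'E'
from h import *
for c in ('scene','top'):
    im=snap(c);M=T(c);print(c,f(c),M[:3,3])
    for b in blanks(im,c,M): print(b)
    for l,z in [('cap',.131),('dish_in',.008),('funnel',.097),('board_top',.012),('jar',.07),('glue',.12),('tub_grey',.045),('tub_white',.05)]:
        for m in finder.regions_of(c,l)[:1]:
            k=max(cv2.findContours(m['mask'].astype(np.uint8),cv2.RETR_EXTERNAL,cv2.CHAIN_APPROX_NONE)[0],key=len)
            w=(ray(c,k[:,0,:],z,M)[:,:2]*1000).astype(np.float32)
            print(l,round(m['score'],2),'px',cv2.boundingRect(k),'rect',np.round(cv2.minAreaRect(w)[0]),np.round(cv2.minAreaRect(w)[1]),round(cv2.minAreaRect(w)[2],1))
im=cv2.imread('pics/top0.png')[80:310,140:500]
cv2.imwrite('pics/topc.png',cv2.resize(im,None,fx=2.2,fy=2.2,interpolation=2))
E
```

```text
scene 395.51871340415687 [ 1.18989767 -0.29237982  0.71252454]
cap 0.69 px (385, 196, 24, 23) rect [619. 164.] [52. 82.] 54.8
dish_in 0.82 px (350, 174, 43, 27) rect [387. 244.] [124. 131.] 27.7
funnel 0.69 px (284, 246, 30, 27) rect [639. -93.] [62. 76.] 65.4
board_top 0.84 px (120, 239, 81, 68) rect [ 453. -368.] [173. 179.] 77.8
jar 0.92 px (285, 266, 31, 32) rect [ 677. -105.] [65. 81.] 69.7
glue 0.94 px (247, 287, 29, 55) rect [ 749. -213.] [ 46. 120.] 81.4
tub_grey 0.83 px (242, 243, 34, 36) rect [ 555. -156.] [ 77. 110.] 88.8
tub_white 0.8 px (185, 309, 46, 51) rect [ 700. -309.] [ 85. 111.] 79.7
top 411.42768301054343 [0.37492842 0.03661311 1.17920271]
(431.6, -183.2, 4.6, 47, 48)
(433.9, 68.4, 60.3, 47, 47)
(434.8, -76.8, 75.8, 47, 48)
(530.8, -25.7, 58.5, 48, 48)
cap 0.64 px (245, 146, 22, 24) rect [603. 172.] [54. 60.] 89.2
dish_in 0.82 px (216, 218, 45, 45) rect [394. 239.] [124. 124.] 89.3
funnel 0.94 px (344, 135, 22, 23) rect [636. -89.] [57. 60.] 88.8
board_top 0.55 px (417, 182, 66, 68) rect [ 450. -367.] [173. 173.] 77.6
jar 0.66 px (341, 146, 22, 19) rect [612. -77.] [64. 38.] 60.5
glue 0.76 px (382, 111, 23, 26) rect [ 688. -193.] [47. 78.] 43.8
tub_grey 0.94 px (364, 170, 29, 29) rect [ 539. -157.] [79. 79.] 88.6
tub_white 0.97 px (412, 114, 34, 34) rect [ 688. -306.] [95. 96.] 88.8
```

View pics/topc.png

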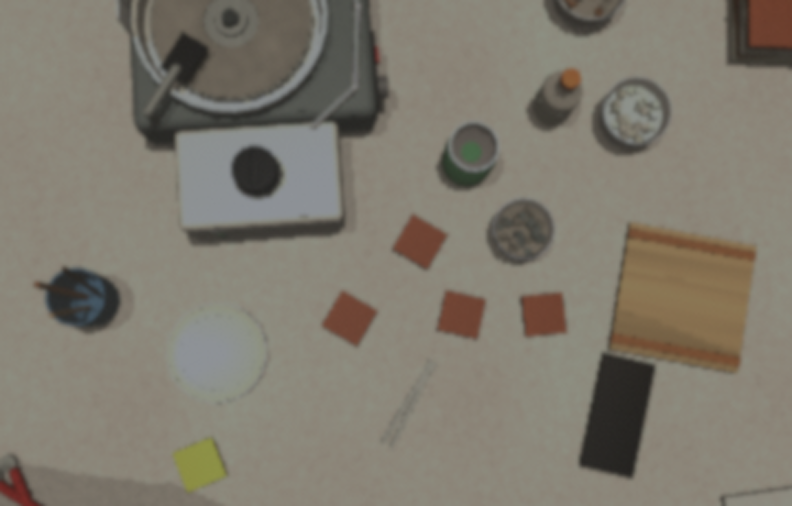

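```bash
cat >> h.py <<'E'
def go(x,y,z,psi=None,st=None):
    """TCP target -> tool-frame shift (mm), then turn (deg) about tool axes"""
    s=status.get_state(); Q=R.from_quat(s['eef_rot']); A=Q.as_matrix()
    cur=np.degrees(np.arctan2(A[1,0],A[0,0])); psi=cur if psi is None else psi
    p=np.radians(psi); B=np.array([[np.cos(p),np.sin(p),0],[np.sin(p),-np.cos(p),0],[0,0,-1]])
    d=A.T@(np.array([x,y,z])-s['tool_pos'])*1000
    t=(Q.inv()*R.from_matrix(B)).as_rotvec(degrees=True)
    print('t=%.1f psi %.1f pos'%(s['clock'],cur),np.round(s['tool_pos'],4),'tilt',np.round(np.degrees(np.arccos(-A[2,2])),2),'q',np.round(s['q'],2),'open %.2f'%s['opening'],'F',np.round(s['contact_force'],1),s['finger_force'])
    print('SHIFT',np.round(d,1),'TURN',np.round(t,1))
E
python3 -c "
from h import *
go(.605,.172,.40)"
```

```text
t=2.2 psi 158.7 pos [0.227  0.5823 0.4047] tilt 0.0 q [-1.17  0.69 -0.19  1.57  0.16  0.9  -0.22] open 1.00 F [-1.  -0.1 -0.6] 0.0
SHIFT [-501.2 -245.     4.7] TURN [ 0. -0. -0.]
```

Emit:
{"api": "play_rows", "payload": {
  "rows": [
    [100,-0.02,-0.01,0,0,0,0],
    [100,-0.034,-0.017,0.001,0,0,0],
    [100,-0.034,-0.017,0.001,0,0,0],
    [100,-0.034,-0.017,0.001,0,0,0],
    [100,-0.034,-0.017,0,0,0,0],
    [100,-0.034,-0.017,0,0,0,0],
    [100,-0.034,-0.017,0,0,0,0],
    [100,-0.034,-0.017,0,0,0,0]
  ]
}}

```text
clock: 3.2
tool_pos: [0.4221, 0.3656, 0.4019]
eef_rot: [0.186, 0.983, -0.0, 0.0]
contact_force: [0.1, -0.4, 0.4]
opening: 0.996
finger_force: 0.0
```

Emit:
{"api": "play_rows", "payload": {
  "rows": [
    [100,-0.034,-0.017,0,0,0,0],
    [100,-0.034,-0.017,0,0,0,0],
    [100,-0.034,-0.016,0,0,0,0],
    [100,-0.034,-0.016,0,0,0,0],
    [100,-0.034,-0.016,0,0,0,0],
    [100,-0.034,-0.016,0,0,0,0],
    [100,-0.034,-0.016,0,0,0,0],
    [100,-0.005,-0.002,0,0,0,0]
  ]
}}

```text
clock: 4.2
tool_pos: [0.6065, 0.1669, 0.4014]
eef_rot: [0.188, 0.982, -0.001, 0.001]
contact_force: [0.1, -1.1, 0.7]
opening: 0.997
finger_force: 0.0
```

```bash
python3 -c "
from h import *
M=T('wrist');snap('wrist','w1.png');print(spots('wrist','cap',M),spots('wrist','filler',M))
m=finder.regions_of('wrist','cap')[0]['mask'];k=max(cv2.findContours(m.astype(np.uint8),0,1)[0],key=len)
print(cv2.minEnclosingCircle(k),ray('wrist',cv2.minEnclosingCircle(k)[0],.131,M))
go(.605,.172,.40)"
```

```text
[(0.59, [0.603, 0.175, 0.125])] [(0.96, [0.675, 0.181, 0.094]), (0.54, [0.438, -0.076, 0.008])]
((331.0904541015625, 189.10409545898438), 35.471351623535156) [[0.60271445 0.17236603 0.131     ]]
t=4.4 psi 158.8 pos [0.6039 0.1729 0.4017] tilt 0.08 q [-0.21  0.7  -0.26  1.56  0.21  0.91  0.66] open 1.00 F [-0.8  0.6 -0.4] 0.0
SHIFT [-1.4 -0.4  1.7] TURN [ 0.  -0.1 -0. ]
```

View pics/w1.png

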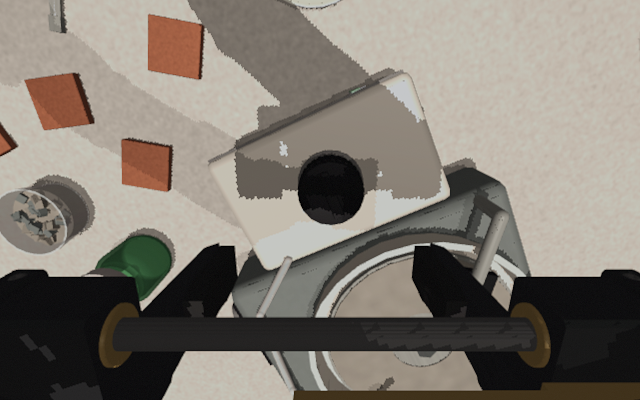

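Emit:
{"api": "play_rows", "payload": {
  "rows": [
    [100,0,0,0,0,0,9],
    [100,0,0,0,0,0,9],
    [100,0,0,0,0,0,9],
    [100,0,0,0,0,0,9],
    [100,0,0,0,0,0,9],
    [100,0,0,0,0,0,9],
    [100,0,0,0,0,0,9],
    [100,0,0,0,0,0,9]
  ]
}}

```text
clock: 5.4
tool_pos: [0.6037, 0.1737, 0.4018]
eef_rot: [0.728, 0.686, 0.0, -0.001]
contact_force: [0.1, -0.5, -0.2]
opening: 1.001
finger_force: 0.0
```

```bash
python3 -c "
from h import *
M=T('wrist');snap('wrist')
m=finder.regions_of('wrist','cap')[0]['mask'];k=max(cv2.findContours(m.astype(np.uint8),0,1)[0],key=len)
print(cv2.minEnclosingCircle(k),ray('wrist',cv2.minEnclosingCircle(k)[0],.131,M))
go(.603,.1725,.268)"
```

```text
((328.1538391113281, 194.23077392578125), 34.908775329589844) [[0.60746034 0.17527974 0.131     ]]
t=5.5 psi 86.8 pos [0.6038 0.1738 0.4017] tilt 0.05 q [-0.41  0.7   0.11  1.57 -0.09  0.88 -0.33] open 1.00 F [-0.3  0.3  0. ] 0.0
SHIFT [ -1.4  -0.6 133.7] TURN [-0. -0.  0.]
```

Emit:
{"api": "play_rows", "payload": {
  "rows": [
    [100,0,0,0,0,0,10],
    [100,0,0,0,0,0,10],
    [100,0,0,0,0,0,10],
    [100,0,0,0,0,0,10],
    [100,0,0,0,0,0,10],
    [100,0,0,0,0,0,10],
    [100,0,0,0,0,0,10],
    [100,0,0,0,0,0,10]
  ]
}}

```text
clock: 6.5
tool_pos: [0.6041, 0.1731, 0.4015]
eef_rot: [0.998, 0.058, -0.001, -0.001]
contact_force: [0.9, 0.5, -0.3]
opening: 0.999
finger_force: 0.0
```

Emit:
{"api": "play_rows", "payload": {
  "rows": [
    [100,0,0,0,0,0,10],
    [100,0,0,0,0,0,10],
    [100,0,0,0,0,0,10],
    [100,0,0,0,0,0,0]
  ]
}}

```text
clock: 7.0
tool_pos: [0.6042, 0.1731, 0.4013]
eef_rot: [0.98, -0.199, -0.001, 0.0]
contact_force: [0.7, -0.1, 0.5]
opening: 1.001
finger_force: 0.0
```

```bash
python3 -c "
from h import *
M=T('wrist');snap('wrist')
m=finder.regions_of('wrist','cap')[0]['mask'];k=max(cv2.findContours(m.astype(np.uint8),0,1)[0],key=len)
print(cv2.minEnclosingCircle(k),ray('wrist',cv2.minEnclosingCircle(k)[0],.131,M))
go(.605,.174,.268)"
```

```text
Traceback (most recent call last):
IndexError: list index out of range
```

```bash
python3 -c "
from h import *
M=T('wrist');im=snap('wrist')
m=(im[:260].max(2)<45).astype(np.uint8)
for k in cv2.findContours(m,0,1)[0]:
    if cv2.contourArea(k)>600: c=cv2.minEnclosingCircle(k); print(cv2.contourArea(k),c,ray('wrist',c[0],.131,M))
go(.605,.174,.268)"
```

```text
3517.5 ((324.4834289550781, 188.13575744628906), 35.167171478271484) [[0.61226361 0.16807861 0.131     ]]
3467.5 ((148.0, 67.0), 48.25981140136719) [[0.74352433 0.24833588 0.131     ]]
t=7.2 psi -23.0 pos [0.6046 0.1725 0.4016] tilt 0.05 q [-0.69  0.79  0.67  1.58 -0.56  0.97 -1.82] open 1.00 F [ 1.7 -0.1  0.2] 0.0
SHIFT [-1.000e-01 -1.500e+00  1.336e+02] TURN [-0.  0. -0.]
```

Emit:
{"api": "play_rows", "payload": {
  "rows": [
    [100,0.0036,0.001,0.03,0,0,0],
    [100,0,0,0.035,0,0,0],
    [100,0,0,0.035,0,0,0],
    [100,0,0,0.02,0,0,0],
    [100,0,0,0.0136,0,0,0],
    [100,0,0,0,0,0,0],
    [100,0,0,0,0,0,0],
    [100,0,0,0,0,0,0]
  ]
}}

```text
clock: 8.15
tool_pos: [0.6081, 0.1697, 0.2692]
eef_rot: [0.979, -0.202, 0.001, -0.0]
contact_force: [-0.4, -0.4, 0.5]
opening: 0.999
finger_force: 0.0
```

```bash
python3 -c "
from h import *
go(.6075,.170,.268)"
```

```text
t=8.2 psi -23.3 pos [0.6081 0.1697 0.2692] tilt 0.11 q [-0.63  0.95  0.54  1.67 -0.69  0.72 -1.71] open 1.00 F [-0.4 -0.4  0.5] 0.0
SHIFT [-0.7  0.   1.2] TURN [-0.1 -0.1  0. ]
```

Emit:
{"api": "play_rows", "payload": {
  "rows": [
    [50,0,0,0,0,0,0],
    [40,0,0,0,0,0,0],
    [40,0,0,0,0,0,0],
    [40,0,0,0,0,0,0],
    [40,0,0,0,0,0,0],
    [40,0,0,0,0,0,0]
  ],
  "grip_force": 25
}}

```text
clock: 8.9
tool_pos: [0.6078, 0.17, 0.2681]
eef_rot: [0.979, -0.202, 0.0, -0.0]
contact_force: [1.9, 2.6, -0.6]
opening: 0.61
finger_force: 25.0
```

Emit:
{"api": "play_rows", "payload": {
  "rows": [
    [40,0,0,0,0,0,-5],
    [40,0,0,-0.0003,0,0,-10],
    [40,0,0,-0.0003,0,0,-10],
    [40,0,0,-0.0003,0,0,-10]
  ]
}}

```text
clock: 9.4
tool_pos: [0.6083, 0.1707, 0.2692]
eef_rot: [0.994, 0.105, 0.001, -0.001]
contact_force: [2.2, 3.2, -1.2]
opening: 0.607
finger_force: 25.0
```

```bash
python3 -c "
from h import *
print(status.get_state()['moment'])
go(.6075,.170,.268)"
```

```text
[ 0.56273827 -0.24895305 -0.04268746]
t=9.4 psi 12.1 pos [0.6083 0.1707 0.2692] tilt 0.16 q [-0.55  0.91  0.38  1.67 -0.5   0.66 -1.26] open 0.61 F [ 2.2  3.2 -1.2] 24.996223254065626
SHIFT [-1.   0.6  1.2] TURN [-0.1 -0.1  0. ]
```

Emit:
{"api": "play_rows", "payload": {
  "rows": [
    [40,0,0,-0.0003,0,0,-10],
    [40,0,0,-0.0003,0,0,-10],
    [40,0,0,-0.0004,0,0,-10],
    [40,0,0,-0.0003,0,0,-10],
    [40,0,0,-0.0003,0,0,-10],
    [40,0,0,-0.0004,0,0,-10],
    [40,0,0,-0.0003,0,0,-10],
    [40,0,0,-0.0003,0,0,-10]
  ]
}}

```text
clock: 10.4
tool_pos: [0.6074, 0.1721, 0.2716]
eef_rot: [0.694, 0.72, 0.001, -0.001]
contact_force: [-0.7, 5.6, -0.3]
opening: 0.611
finger_force: 25.0
```

Emit:
{"api": "play_rows", "payload": {
  "rows": [
    [40,0,0,-0.0004,0,0,-10],
    [40,0,0,-0.0003,0,0,-10],
    [40,0,0,-0.0003,0,0,-10],
    [40,0,0,-0.0004,0,0,-10],
    [40,0,0,-0.0003,0,0,-10],
    [40,0,0,-0.0003,0,0,-10],
    [40,0,0,-0.0004,0,0,-10],
    [40,0,0,-0.0003,0,0,-10]
  ]
}}

```text
clock: 11.4
tool_pos: [0.6062, 0.1712, 0.2739]
eef_rot: [0.069, 0.998, 0.001, -0.002]
contact_force: [-2.9, 4.5, 0.6]
opening: 0.606
finger_force: 25.0
```

Emit:
{"api": "play_rows", "payload": {
  "rows": [
    [40,0,0,-0.0004,0,0,-10],
    [40,0,0,-0.0003,0,0,-10],
    [40,0,0,-0.0003,0,0,-10],
    [40,0,0,0,0,0,0]
  ]
}}

```text
clock: 11.9
tool_pos: [0.6064, 0.1703, 0.2749]
eef_rot: [-0.188, 0.982, 0.001, -0.002]
contact_force: [-4.6, 3.0, 2.3]
opening: 0.607
finger_force: 25.0
```

```bash
python3 -c "
from h import *
print(status.get_state()['moment'])
go(.6075,.170,.276)"
```

```text
[0.71706834 1.01633971 0.06408199]
t=11.9 psi -158.3 pos [0.6064 0.1703 0.2749] tilt 0.2 q [-0.07  0.9  -0.51  1.64  0.59  0.76  1.09] open 0.61 F [-4.6  3.   2.3] 24.999558040572083
SHIFT [-0.9 -0.6 -1.1] TURN [ 0.1 -0.2 -0. ]
```

Emit:
{"api": "play_rows", "payload": {
  "rows": [
    [100,0,0,0,0,0,0],
    [100,0,0,0,0,0,0],
    [100,0,0,0,0,0,0],
    [100,0,0,0,0,0,0],
    [100,0,0,0,0,0,10],
    [100,0,0,0,0,0,10],
    [100,0,0,0,0,0,10],
    [100,0,0,0,0,0,10]
  ]
}}

```text
clock: 12.9
tool_pos: [0.6078, 0.1697, 0.2754]
eef_rot: [0.162, 0.987, 0.0, 0.0]
contact_force: [-0.4, -0.8, -0.1]
opening: 1.0
finger_force: 0.0
```

Emit:
{"api": "play_rows", "payload": {
  "rows": [
    [100,0,0,0,0,0,10],
    [100,0,0,0,0,0,10],
    [100,0,0,0,0,0,10],
    [100,0,0,0,0,0,10],
    [100,0,0,0,0,0,10],
    [100,0,0,0,0,0,10],
    [100,0,0,0,0,0,10],
    [100,0,0,0,0,0,10]
  ]
}}

```text
clock: 13.9
tool_pos: [0.6077, 0.1699, 0.2754]
eef_rot: [0.758, 0.652, 0.0, -0.0]
contact_force: [-0.2, 0.8, -0.3]
opening: 0.997
finger_force: 0.0
```

Emit:
{"api": "play_rows", "payload": {
  "rows": [
    [100,0,0,0,0,0,10],
    [100,0,0,0,0,0,10],
    [100,0,0,0,0,0,10],
    [100,0,0,0,0,0,10],
    [100,0,0,0,0,0,10],
    [100,0,0,0,0,0,10],
    [100,0,0,0,0,0,10],
    [100,0,0,0,0,0,10]
  ]
}}

```text
clock: 14.9
tool_pos: [0.6077, 0.1701, 0.2753]
eef_rot: [1.0, 0.012, 0.0, -0.0]
contact_force: [-0.1, 0.1, -0.5]
opening: 1.0
finger_force: 0.0
```

Emit:
{"api": "play_rows", "payload": {
  "rows": [
    [100,0,0,0,0,0,10],
    [100,0,0,0,0,0,10],
    [100,0,0,0,0,0,0],
    [100,0,0,0,0,0,0]
  ]
}}

```text
clock: 15.4
tool_pos: [0.6077, 0.1699, 0.2753]
eef_rot: [0.988, -0.157, -0.0, -0.0]
contact_force: [-0.2, -0.6, -0.1]
opening: 0.999
finger_force: 0.0
```

```bash
python3 -c "
from h import *
go(.6075,.170,.2755)"
```

```text
t=15.4 psi -18.1 pos [0.6077 0.1699 0.2753] tilt 0.02 q [-0.62  0.93  0.52  1.67 -0.65  0.72 -1.66] open 1.00 F [-0.2 -0.6 -0.1] 0.0
SHIFT [-0.2 -0.  -0.2] TURN [-0.  0. -0.]
```

Emit:
{"api": "play_rows", "payload": {
  "rows": [
    [50,0,0,0,0,0,0],
    [40,0,0,0,0,0,0],
    [40,0,0,0,0,0,0],
    [40,0,0,0,0,0,0],
    [40,0,0,0,0,0,0],
    [40,0,0,-0.0003,0,0,-10],
    [40,0,0,-0.0003,0,0,-10],
    [40,0,0,-0.0003,0,0,-10]
  ]
}}

```text
clock: 16.4
tool_pos: [0.6081, 0.1708, 0.2765]
eef_rot: [0.994, 0.105, 0.001, -0.001]
contact_force: [1.2, 2.3, 0.5]
opening: 0.614
finger_force: 25.0
```

Emit:
{"api": "play_rows", "payload": {
  "rows": [
    [40,0,0,-0.0003,0,0,-10],
    [40,0,0,-0.0003,0,0,-10],
    [40,0,0,-0.0004,0,0,-10],
    [40,0,0,-0.0003,0,0,-10],
    [40,0,0,-0.0003,0,0,-10],
    [40,0,0,-0.0004,0,0,-10],
    [40,0,0,-0.0003,0,0,-10],
    [40,0,0,-0.0003,0,0,-10]
  ]
}}

```text
clock: 17.4
tool_pos: [0.6073, 0.1718, 0.279]
eef_rot: [0.694, 0.72, 0.001, -0.001]
contact_force: [-0.6, 4.5, 1.3]
opening: 0.612
finger_force: 25.0
```

Emit:
{"api": "play_rows", "payload": {
  "rows": [
    [40,0,0,-0.0004,0,0,-10],
    [40,0,0,-0.0003,0,0,-10],
    [40,0,0,-0.0003,0,0,-10],
    [40,0,0,-0.0004,0,0,-10],
    [40,0,0,-0.0003,0,0,-10],
    [40,0,0,-0.0003,0,0,-10],
    [40,0,0,-0.0004,0,0,-10],
    [40,0,0,-0.0003,0,0,-10]
  ]
}}

```text
clock: 18.4
tool_pos: [0.6065, 0.1713, 0.2816]
eef_rot: [0.069, 0.998, 0.001, -0.001]
contact_force: [-3.5, 3.2, 1.3]
opening: 0.61
finger_force: 25.0
```

Emit:
{"api": "play_rows", "payload": {
  "rows": [
    [40,0,0,-0.0004,0,0,-10],
    [40,0,0,-0.0003,0,0,-10],
    [40,0,0,-0.0003,0,0,-10],
    [40,0,0,-0.0004,0,0,-10],
    [40,0,0,-0.0003,0,0,-10],
    [40,0,0,0,0,0,0]
  ]
}}

```text
clock: 19.15
tool_pos: [0.6068, 0.17, 0.2832]
eef_rot: [-0.355, 0.935, 0.001, -0.001]
contact_force: [-4.1, 1.9, 4.2]
opening: 0.61
finger_force: 25.0
```

```bash
python3 -c "
from h import *
go(.6075,.170,.33)"
```

```text
t=19.1 psi -138.4 pos [0.6068 0.17   0.2832] tilt 0.13 q [-0.02  0.91 -0.61  1.63  0.67  0.82  1.38] open 0.61 F [-4.1  1.9  4.2] 24.999814379334566
SHIFT [ -0.4  -0.4 -46.8] TURN [ 0.1 -0.1 -0. ]
```

Emit:
{"api": "play_rows", "payload": {
  "rows": [
    [40,0,0,-0.003,0,0,0],
    [40,0,0,-0.005,0,0,0],
    [40,0,0,-0.008,0,0,0],
    [40,0,0,0,0,0,0]
  ]
}}

```text
clock: 19.65
tool_pos: [0.6087, 0.1693, 0.3004]
eef_rot: [-0.355, 0.935, -0.001, 0.001]
contact_force: [0.4, -0.1, -0.6]
opening: 0.613
finger_force: 25.0
```

Emit:
{"api": "play_rows", "payload": {
  "rows": [
    [40,0,0,-0.02,0,0,0],
    [40,0,0,-0.03,0,0,0],
    [40,0,0,-0.03,0,0,0],
    [40,0,0,0,0,0,0]
  ]
}}

```text
clock: 20.15
tool_pos: [0.6085, 0.1703, 0.3827]
eef_rot: [-0.356, 0.935, 0.0, 0.003]
contact_force: [0.0, -0.6, -0.8]
opening: 0.613
finger_force: 25.0
```

```bash
python3 -c "
from h import *
for c in ('scene','top'): 
    M=T(c);snap(c,c+'1.png');print(spots(c,'dish_in',M),spots(c,'cap',M))
    for b in blanks(snap(c),c,M):print(b)
go(.391,.241,.363)"
```

```text
[(0.85, [0.388, 0.247, 0.003]), (0.52, [0.726, -0.209, 0.081])] [(0.66, [0.635, 0.17, 0.232])]
[(0.66, [0.39, 0.242, 0.008])] [(0.38, [0.583, 0.174, 0.229])]
t=20.6 psi -138.3 pos [0.6076 0.1696 0.3784] tilt 0.08 q [ 0.01  0.8  -0.68  1.56  0.57  0.99  1.46] open 0.61 F [ 0.8 -0.3  1.2] 24.99993896628439
SHIFT [114.2 197.4  15.6] TURN [ 0.  -0.1 -0. ]
```

View pics/scene1.png

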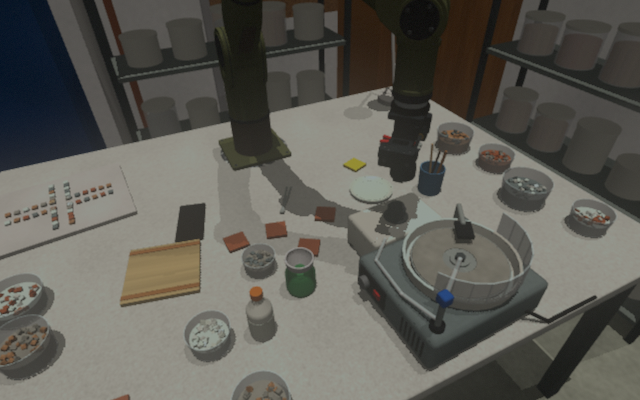

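```bash
python3 -c "
import cv2
from h import *
p=cams.camera_params('scene');R_=np.array(p['R']);
for X in ([.6075,.17,.124],[.6075,.17,.23],[.6075,.17,.378]):
    c=R_@X+p['t'];print(c[:2]/c[2]*f('scene')+[p['cx'],p['cy']])
a=cv2.imread('pics/scene1.png')[100:250,320:480];cv2.imwrite('pics/c1.png',cv2.resize(a,None,fx=4,fy=4,interpolation=2))"
```

```text
[395.69840083 205.57739506]
[400.64784979 167.88452866]
[408.96469204 104.54704874]
```

View pics/c1.png

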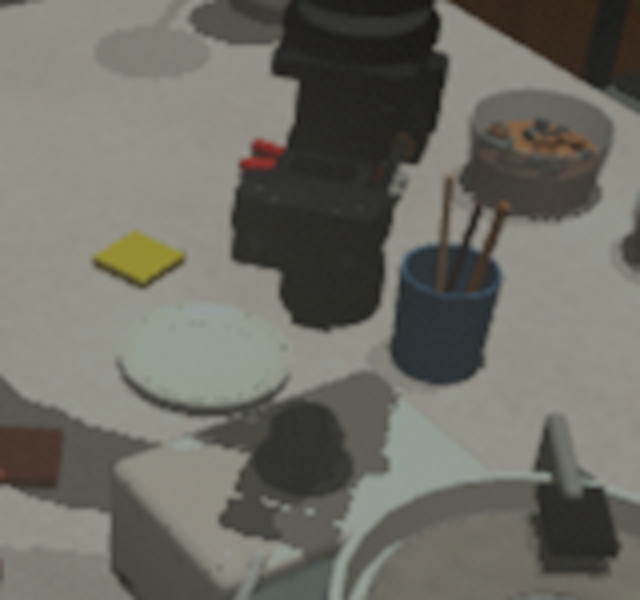

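Emit:
{"api": "play_rows", "payload": {
  "rows": [
    [40,0.019,0.033,0,0,0,0],
    [40,0.019,0.033,0,0,0,0],
    [40,0.019,0.033,0,0,0,0],
    [40,0.019,0.033,0,0,0,0],
    [40,0.019,0.033,0,0,0,0],
    [40,0.019,0.033,0,0,0,0],
    [40,0,0,0,0,0,0],
    [40,0,0,0.02,0,0,0]
  ]
}}

```text
clock: 21.55
tool_pos: [0.3918, 0.2422, 0.3598]
eef_rot: [-0.356, 0.935, 0.0, 0.002]
contact_force: [0.3, 0.1, -1.4]
opening: 0.609
finger_force: 25.0
```

Emit:
{"api": "play_rows", "payload": {
  "rows": [
    [40,0,0,0.04,0,0,0],
    [40,0,0,0.04,0,0,0],
    [40,0,0,0.04,0,0,0],
    [40,0,0,0.03,0,0,0],
    [40,0,0,0.015,0,0,0],
    [40,0,0,0,0,0,0]
  ]
}}

```text
clock: 22.3
tool_pos: [0.3914, 0.2418, 0.193]
eef_rot: [-0.356, 0.934, -0.001, -0.0]
contact_force: [-0.1, 0.5, -0.7]
opening: 0.611
finger_force: 25.0
```

```bash
python3 -c "
from h import *
go(.391,.242,.175)"
```

```text
t=22.3 psi -138.3 pos [0.3914 0.2418 0.193 ] tilt 0.11 q [-0.57  0.9  -0.14  2.19  1.07  0.13  0.58] open 0.61 F [-0.1  0.5 -0.7] 24.99992801283952
SHIFT [ 0.1  0.5 18. ] TURN [-0.1 -0.1  0. ]
```

Emit:
{"api": "play_rows", "payload": {
  "rows": [
    [40,0,0,0.005,0,0,0],
    [40,0,0,0.004,0,0,0],
    [40,0,0,0,0,0,0]
  ]
}}

```text
clock: 22.68
tool_pos: [0.3911, 0.2417, 0.1853]
eef_rot: [-0.356, 0.935, 0.0, 0.0]
contact_force: [-0.1, -0.2, 0.1]
opening: 0.612
finger_force: 25.0
```

```bash
python3 -c "
from h import *
go(.391,.242,.175)"
```

```text
t=22.7 psi -138.3 pos [0.3911 0.2417 0.1853] tilt 0.03 q [-0.6   0.91 -0.09  2.19  1.11  0.08  0.54] open 0.61 F [-0.1 -0.2  0.1] 24.999940084744594
SHIFT [-0.1  0.3 10.3] TURN [-0.  0. -0.]
```

Emit:
{"api": "play_rows", "payload": {
  "rows": [
    [40,-0.006,-0.001,0,0,0,0],
    [40,-0.006,-0.001,0,0,0,0],
    [40,0,0,0.003,0,0,0],
    [40,0,0,0,0,0,0]
  ]
}}

```text
clock: 23.18
tool_pos: [0.401, 0.248, 0.1821]
eef_rot: [-0.356, 0.935, -0.0, -0.0]
contact_force: [-0.5, 0.2, -1.7]
opening: 0.614
finger_force: 25.0
```

```bash
python3 -c "
from h import *
go(.391,.242,.175)"
```

```text
t=23.2 psi -138.3 pos [0.401  0.248  0.1821] tilt 0.03 q [-0.55  0.92 -0.17  2.16  1.09  0.15  0.56] open 0.61 F [-0.5  0.2 -1.7] 24.999904143842286
SHIFT [11.4  2.1  7.2] TURN [-0. -0.  0.]
```

Now q6 = 0.15, which leaves room to lower the cap.

Emit:
{"api": "play_rows", "payload": {
  "rows": [
    [40,0,0,0.003,0,0,0],
    [40,0,0,0.002,0,0,0],
    [40,0,0,0.001,0,0,0],
    [40,0,0,0,0,0,0]
  ]
}}

```text
clock: 23.68
tool_pos: [0.4011, 0.2483, 0.1761]
eef_rot: [-0.356, 0.934, -0.0, -0.0]
contact_force: [0.9, 0.2, -1.3]
opening: 0.613
finger_force: 25.0
```

```bash
python3 -c "
from h import *
go(.391,.242,.174)"
```

```text
t=23.7 psi -138.3 pos [0.4011 0.2483 0.1761] tilt 0.01 q [-0.57  0.94 -0.14  2.16  1.11  0.12  0.54] open 0.61 F [ 0.9  0.2 -1.3] 24.999872015832807
SHIFT [11.7  2.   2.1] TURN [-0. -0.  0.]
```

Emit:
{"api": "play_rows", "payload": {
  "rows": [
    [40,0,0,0.001,0,0,0],
    [40,0,0,0.001,0,0,0],
    [40,0,0,0,0,0,0]
  ]
}}

```text
clock: 24.05
tool_pos: [0.4012, 0.2482, 0.1741]
eef_rot: [-0.356, 0.935, -0.0, -0.0]
contact_force: [-0.5, -0.5, -0.4]
opening: 0.612
finger_force: 25.0
```

Emit:
{"api": "play_rows", "payload": {
  "rows": [
    [66,0,0,0,0,0,0],
    [70,0,0,0,0,0,0],
    [72,0,0,0,0,0,0],
    [72,0,0,-0.015,0,0,0],
    [72,0,0,-0.04,0,0,0],
    [72,0,0,-0.05,0,0,0],
    [100,0,0,-0.05,0,0,0],
    [100,0,0,-0.05,0,0,0]
  ]
}}

```text
clock: 25.05
tool_pos: [0.401, 0.2477, 0.3808]
eef_rot: [-0.356, 0.935, -0.0, -0.0]
contact_force: [0.4, -0.2, 0.1]
opening: 0.921
finger_force: 0.0
```

```bash
python3 -c "
from h import *
for c in ('scene','top'): 
    M=T(c);snap(c,c+'2.png');print(spots(c,'dish_in',M),spots(c,'cap',M))
go(.636,-.09,.37)
s=status.get_state()"
```

```text
[(0.71, [0.39, 0.227, 0.01])] [(0.66, [0.415, 0.244, 0.033]), (0.18, [0.44, -0.079, 0.012])]
[] []
t=25.4 psi -138.3 pos [0.4009 0.2475 0.3781] tilt 0.14 q [-0.19  0.62 -0.72  2.03  0.61  0.73  0.99] open 1.00 F [-0.5 -0.5  0.3] 0.0
SHIFT [  48.9 -408.4    8.4] TURN [-0.  -0.1  0. ]
```

View pics/scene2.png

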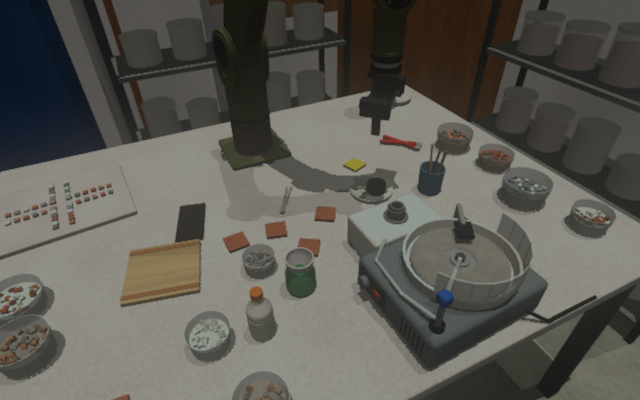

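Emit:
{"api": "play_rows", "payload": {
  "rows": [
    [100,0.003,-0.02,0,0,0,0],
    [100,0.005,-0.045,0,0,0,0],
    [100,0.005,-0.045,0,0,0,0],
    [100,0.006,-0.045,0,0,0,0],
    [100,0.006,-0.045,0,0,0,0],
    [100,0.006,-0.045,0,0,0,0],
    [100,0.006,-0.045,0,0,0,0],
    [100,0.006,-0.045,0,0,0,0]
  ]
}}

```text
clock: 26.35
tool_pos: [0.5922, -0.0318, 0.377]
eef_rot: [-0.356, 0.934, 0.001, -0.002]
contact_force: [0.9, 0.7, 1.0]
opening: 1.0
finger_force: 0.0
```

Emit:
{"api": "play_rows", "payload": {
  "rows": [
    [100,0.006,-0.045,0,0,0,0],
    [100,0,-0.028,0,0,0,0],
    [100,0,0,0,0,0,10],
    [100,0,0,0,0,0,10],
    [100,0,0,0,0,0,10],
    [100,0,0,0,0,0,10],
    [100,0,0,0,0,0,10],
    [100,0,0,0,0,0,10]
  ]
}}

```text
clock: 27.35
tool_pos: [0.6355, -0.0888, 0.3767]
eef_rot: [0.162, 0.987, -0.001, -0.002]
contact_force: [0.2, -0.5, -0.5]
opening: 1.003
finger_force: 0.0
```

Emit:
{"api": "play_rows", "payload": {
  "rows": [
    [100,0,0,0,0,0,10],
    [100,0,0,0,0,0,10],
    [100,0,0,0,0,0,10],
    [100,0,0,0,0,0,10],
    [100,0,0,0,0,0,0],
    [100,0,0,0,0,0,0]
  ]
}}

```text
clock: 28.1
tool_pos: [0.6358, -0.0888, 0.378]
eef_rot: [0.486, 0.874, -0.001, -0.001]
contact_force: [-0.4, 0.2, 0.0]
opening: 0.998
finger_force: 0.0
```

```bash
python3 -c "
from h import *
M=T('wrist');snap('wrist','w2.png');print(spots('wrist','funnel',M),spots('wrist','jar',M))
for l in ('funnel','jar'):
  for x in finder.regions_of('wrist',l):
    k=max(cv2.findContours(x['mask'].astype(np.uint8),0,1)[0],key=len);c=cv2.minEnclosingCircle(k)
    print(l,x['score'],c,ray('wrist',c[0],.097,M))
M=T('top');im=snap('top');print(blanks(im,'top',M))
go(.636,-.09,.37,120)"
```

```text
[] [(0.81, [0.628, -0.083, 0.056]), (0.23, [0.7, -0.336, 0.035])]
funnel 0.89 ((322.3383483886719, 195.1541290283203), 37.960838317871094) [[ 0.63514403 -0.0921229   0.097     ]]
jar 0.69 ((322.5, 173.5), 32.59611129760742) [[ 0.62553041 -0.07633886  0.097     ]]
[(432.6, -177.6, 87.7, 37, 49), (433.9, 68.5, 57.7, 47, 47)]
t=28.4 psi 121.7 pos [ 0.636  -0.0891  0.3791] tilt 0.01 q [ 0.22  0.75 -0.29  1.53  0.25  0.9   0.4 ] open 1.00 F [-0.6  0.8  0.1] 0.0
SHIFT [-0.7 -0.4  9.1] TURN [ 0.  -0.   1.7]
```

View pics/w2.png

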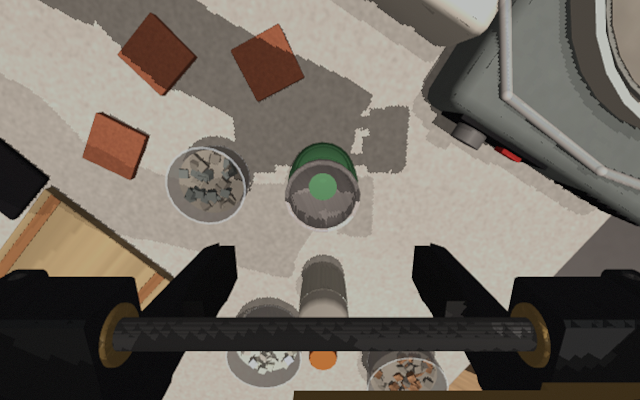

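Emit:
{"api": "play_rows", "payload": {
  "rows": [
    [100,-0.0014,-0.0014,0.02,0,0,0],
    [100,0,0,0.035,0,0,0],
    [100,0,0,0.035,0,0,0],
    [100,0,0,0.025,0,0,0],
    [100,0,0,0.015,0,0,0],
    [100,0,0,0.009,0,0,0],
    [100,0,0,0,0,0,0],
    [100,0,0,0,0,0,0]
  ]
}}

```text
clock: 29.4
tool_pos: [0.636, -0.091, 0.2411]
eef_rot: [0.487, 0.873, 0.0, 0.001]
contact_force: [0.5, 1.0, 0.5]
opening: 1.001
finger_force: 0.0
```

Emit:
{"api": "play_rows", "payload": {
  "rows": [
    [80,0,0,0,0,0,0],
    [72,0,0,0,0,0,0],
    [60,0,0,0,0,0,0],
    [55,0,0,0,0,0,0],
    [55,0,0,0,0,0,0],
    [55,0,0,0,0,0,0]
  ],
  "grip_force": 10
}}

```text
clock: 30.15
tool_pos: [0.6354, -0.0912, 0.2403]
eef_rot: [0.487, 0.873, -0.0, -0.0]
contact_force: [-1.7, -0.3, 3.6]
opening: 0.684
finger_force: 10.0
```

```bash
python3 -c "
from h import *
go(.6355,-.091,.24)"
```

```text
t=30.1 psi 121.7 pos [ 0.6354 -0.0912  0.2403] tilt 0.03 q [ 0.2   0.93 -0.23  1.62  0.32  0.63  0.34] open 0.68 F [-1.7 -0.3  3.6] 9.997817273251712
SHIFT [0.1 0.2 0.3] TURN [-0.  0. -0.]
```

Emit:
{"api": "play_rows", "payload": {
  "rows": [
    [55,0,0,-0.005,0,0,0],
    [55,0,0,-0.015,0,0,0],
    [55,0,0,-0.02,0,0,0],
    [55,0,0,-0.03,0,0,0],
    [55,0,0,-0.03,0,0,0],
    [55,0,0,-0.03,0,0,0],
    [55,0,0,0,0,0,0],
    [55,0,0,0,0,0,0]
  ],
  "grip_force": 14
}}

```text
clock: 31.15
tool_pos: [0.6352, -0.0909, 0.3701]
eef_rot: [0.487, 0.873, -0.0, -0.0]
contact_force: [0.1, 0.3, -0.6]
opening: 0.677
finger_force: 14.0
```

```bash
python3 -c "
from h import *
p=cams.camera_params('scene')
snap('scene','scene3.png');a=cv2.imread('pics/scene3.png')[120:320,200:460];cv2.imwrite('pics/c3.png',cv2.resize(a,None,fx=3,fy=3,interpolation=2))
for c in ('scene','top'):
  M=T(c);snap(c);print(spots(c,'filler',M),spots(c,'funnel',M),spots(c,'jar',M))
go(.6075,.170,.37)"
```

```text
[(0.77, [0.824, 0.146, 0.094])] [(0.8, [0.624, -0.093, 0.212]), (0.61, [0.411, 0.241, 0.034]), (0.5, [0.444, -0.081, 0.011])] [(0.72, [0.653, -0.1, 0.061])]
[(0.77, [0.751, 0.185, 0.103]), (0.41, [0.436, 0.073, 0.006]), (0.25, [0.402, 0.249, 0.028])] [(0.48, [0.626, -0.074, 0.206])] [(0.87, [0.625, -0.08, 0.064])]
t=31.6 psi 121.7 pos [ 0.6355 -0.091   0.3698] tilt 0.03 q [ 0.23  0.76 -0.29  1.54  0.26  0.88  0.4 ] open 0.68 F [ 0.5 -0.4 -0.7] 14.000210511706257
SHIFT [ 2.368e+02  1.133e+02 -1.000e-01] TURN [-0. -0.  0.]
```

View pics/c3.png

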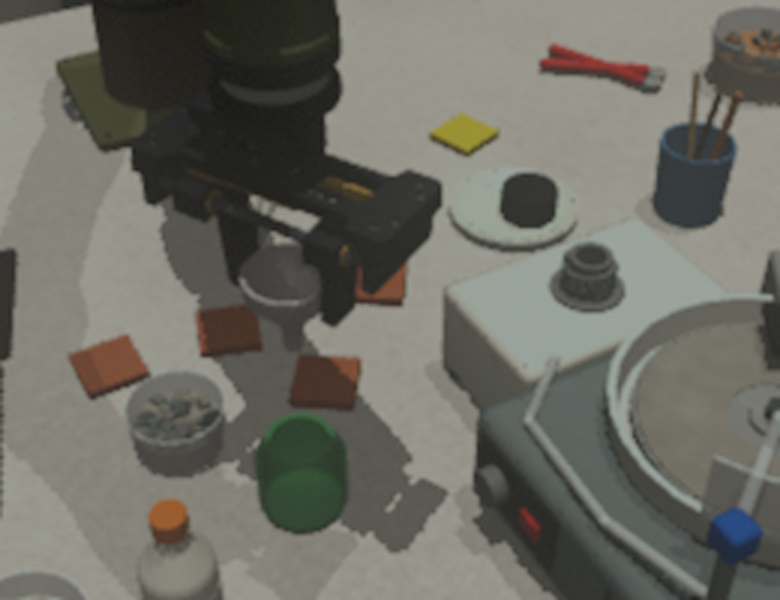

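Emit:
{"api": "play_rows", "payload": {
  "rows": [
    [55,0.02,0.01,0,0,0,0],
    [55,0.036,0.017,0,0,0,0],
    [55,0.036,0.017,0,0,0,0],
    [55,0.036,0.017,0,0,0,0],
    [55,0.036,0.017,0,0,0,0],
    [55,0.036,0.017,0,0,0,0],
    [55,0.036,0.017,0,0,0,0],
    [55,0,0,0,0,0,0]
  ]
}}

```text
clock: 32.6
tool_pos: [0.6048, 0.1755, 0.3705]
eef_rot: [0.483, 0.876, 0.002, -0.002]
contact_force: [1.2, -0.5, -0.4]
opening: 0.681
finger_force: 14.0
```

Emit:
{"api": "play_rows", "payload": {
  "rows": [
    [55,0,0,0.015,0,0,0],
    [55,0,0,0.015,0,0,0],
    [55,0,0,0,0,0,0],
    [55,0,0,0,0,0,0]
  ]
}}

```text
clock: 33.1
tool_pos: [0.607, 0.1681, 0.34]
eef_rot: [0.488, 0.873, -0.0, -0.0]
contact_force: [0.3, 0.6, -0.2]
opening: 0.678
finger_force: 14.0
```

```bash
python3 -c "
from h import *
snap('scene','scene4.png');a=cv2.imread('pics/scene4.png')[130:250,330:470];cv2.imwrite('pics/c4.png',cv2.resize(a,None,fx=5,fy=5,interpolation=2))
print(ray('scene',[396.7,204.3],.124))
go(.6075,.170,.305)"
```

```text
[[0.60453451 0.17480103 0.124     ]]
t=33.1 psi 121.6 pos [0.6071 0.1683 0.3404] tilt 0.03 q [-0.21  0.78 -0.25  1.61  0.24  0.79 -0.01] open 0.68 F [ 0.3  0.4 -0.1] 14.000190297377273
SHIFT [ 1.2  1.2 35.4] TURN [0. 0. 0.]
```

View pics/c4.png

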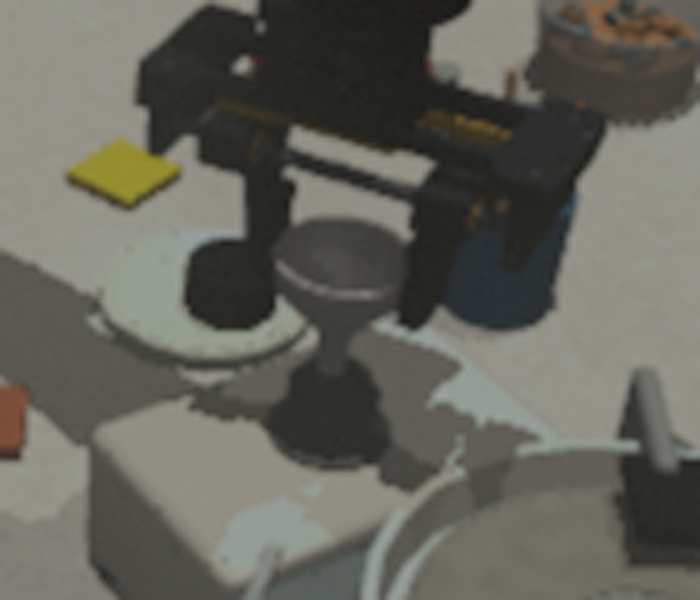

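Emit:
{"api": "play_rows", "payload": {
  "rows": [
    [55,0.001,0.001,0.008,0,0,0],
    [55,0,0,0.006,0,0,0],
    [55,0,0,0.006,0,0,0],
    [55,0,0,0.006,0,0,0],
    [55,0,0,0.003,0,0,0],
    [55,0,0,0,0,0,0]
  ]
}}

```text
clock: 33.9
tool_pos: [0.6071, 0.17, 0.3109]
eef_rot: [0.487, 0.873, -0.0, -0.0]
contact_force: [-0.4, 0.5, -0.5]
opening: 0.681
finger_force: 14.0
```

```bash
python3 -c "
from h import *
go(.6075,.170,.305)"
```

```text
t=33.9 psi 121.7 pos [0.6071 0.17   0.3109] tilt 0.02 q [-0.22  0.82 -0.23  1.63  0.26  0.73 -0.02] open 0.68 F [-0.4  0.5 -0.5] 14.000285740014533
SHIFT [-0.3  0.3  5.9] TURN [-0. -0.  0.]
```

Emit:
{"api": "play_rows", "payload": {
  "rows": [
    [55,0,0,0.002,0,0,0],
    [55,0,0,0.002,0,0,0],
    [55,0,0,0.001,0,0,0],
    [55,0,0,0.001,0,0,0],
    [55,0,0,0,0,0,0]
  ]
}}

```text
clock: 34.52
tool_pos: [0.6071, 0.1709, 0.306]
eef_rot: [0.487, 0.873, 0.001, -0.0]
contact_force: [-1.5, 1.2, 5.2]
opening: 0.681
finger_force: 14.0
```

Emit:
{"api": "play_rows", "payload": {
  "rows": [
    [70,0,0,0,0,0,0],
    [75,0,0,0,0,0,0],
    [85,0,0,0,0,0,0],
    [100,0,0,0,0,0,0],
    [100,0,0,-0.02,0,0,0],
    [100,0,0,-0.03,0,0,0],
    [100,0,0,-0.03,0,0,0],
    [100,0,0,-0.03,0,0,0]
  ]
}}

```text
clock: 35.52
tool_pos: [0.6071, 0.17, 0.4161]
eef_rot: [0.487, 0.873, -0.0, -0.0]
contact_force: [0.7, 0.9, -0.0]
opening: 1.002
finger_force: 0.0
```

```bash
python3 -c "
from h import *
snap('scene','scene5.png');a=cv2.imread('pics/scene5.png')[130:250,330:470];cv2.imwrite('pics/c5.png',cv2.resize(a,None,fx=5,fy=5,interpolation=2))
M=T('wrist');snap('wrist','w5.png');
for x in finder.regions_of('wrist','funnel'):
    k=max(cv2.findContours(x['mask'].astype(np.uint8),0,1)[0],key=len);c=cv2.minEnclosingCircle(k)
    print(x['score'],c,ray('wrist',c[0],.161,M))
go(.6075,.170,.40)"
```

```text
0.85 ((320.6341552734375, 194.59010314941406), 41.77365493774414) [[0.60506039 0.17348599 0.161     ]]
0.35 ((188.77798461914062, 246.58663940429688), 22.220760345458984) [[0.53772768 0.08096321 0.161     ]]
t=35.7 psi 121.7 pos [0.6075 0.1702 0.4166] tilt 0.2 q [-0.2   0.69 -0.27  1.53  0.21  0.95  0.02] open 1.00 F [-0.5 -0.4 -0.5] 0.0
SHIFT [-0.1 -0.2 16.6] TURN [0.2 0.  0. ]
```

View pics/c5.png

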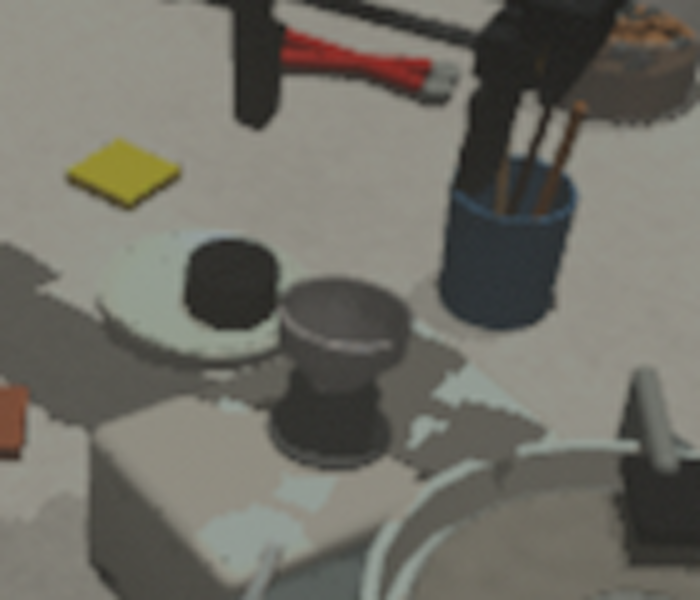

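The funnel stands upright in the neck and the cap lies in the dish. Next are the blanks.

```bash
python3 -c "
from h import *
go(.531,-.026,.40,148.5)"
```

```text
t=35.7 psi 121.7 pos [0.6075 0.1702 0.4166] tilt 0.2 q [-0.2   0.69 -0.27  1.53  0.21  0.95  0.02] open 1.00 F [-0.5 -0.4 -0.5] 0.0
SHIFT [-126.7 -168.2   16.1] TURN [  0.2   0.1 -26.8]
```

Emit:
{"api": "play_rows", "payload": {
  "rows": [
    [100,-0.02,-0.028,0,0,0,0],
    [100,-0.027,-0.035,0.004,0,0,0],
    [100,-0.027,-0.035,0.004,0,0,0],
    [100,-0.027,-0.035,0.004,0,0,0],
    [100,-0.026,-0.035,0.004,0,0,0],
    [100,0,0,0,0,0,-9],
    [100,0,0,0,0,0,-9],
    [100,0,0,0,0,0,-9]
  ]
}}

```text
clock: 36.67
tool_pos: [0.5304, -0.0265, 0.3979]
eef_rot: [0.267, 0.964, -0.0, -0.001]
contact_force: [0.1, 1.1, -0.3]
opening: 1.0
finger_force: 0.0
```

Emit:
{"api": "play_rows", "payload": {
  "rows": [
    [100,0,0,0,0,0,0],
    [100,0,0,0,0,0,0]
  ]
}}

```text
clock: 36.92
tool_pos: [0.5307, -0.0263, 0.3985]
eef_rot: [0.271, 0.963, -0.0, -0.001]
contact_force: [0.6, -0.5, 0.1]
opening: 1.007
finger_force: 0.0
```

```bash
cat >> h.py <<'E'
def wb(name=None,z=0.010):
    """blanks seen by the wrist camera"""
    M=T('wrist'); im=snap('wrist',name)
    h=cv2.cvtColor(im,cv2.COLOR_RGB2HSV); m=(((h[...,0]<11)|(h[...,0]>174))&(h[...,1]>110)&(h[...,2]>45)).astype(np.uint8)
    m=cv2.morphologyEx(m,cv2.MORPH_CLOSE,np.ones((3,3),np.uint8)); m=cv2.morphologyEx(m,cv2.MORPH_OPEN,np.ones((5,5),np.uint8))
    for k in cv2.findContours(m,0,1)[0]:
        if cv2.contourArea(k)<700: continue
        x,y,w,hh=cv2.boundingRect(k)
        q=cv2.minAreaRect((ray('wrist',k[:,0,:],z,M)[:,:2]*1000).astype(np.float32))
        print('px',(x,y,w,hh),'c',np.round(q[0],1),'side',np.round(q[1],1),'yaw %.1f'%(q[2]%90))
E
python3 -c "
from h import *
wb('w6.png')
go(.531,-.026,.40,148.5)"
```

```text
px (300, 143, 48, 46) c [530.2 -28.2] side [53.2 52.3] yaw 58.5
px (129, 133, 64, 62) c [ 431.9 -185.2] side [53.  56.3] yaw 3.6
px (208, 86, 61, 60) c [434.7 -79. ] side [54. 53.] yaw 75.6
px (326, 11, 54, 58) c [434.1  64.9] side [53.1 52.8] yaw 58.5
t=37.0 psi 148.6 pos [ 0.5308 -0.0263  0.3987] tilt 0.05 q [ 0.23  0.6  -0.43  1.85  0.34  0.77  0.64] open 1.00 F [-0.  -0.6  0. ] 0.0
SHIFT [-0.   0.3 -1.3] TURN [-0.  -0.   0.1]
```

View pics/w6.png

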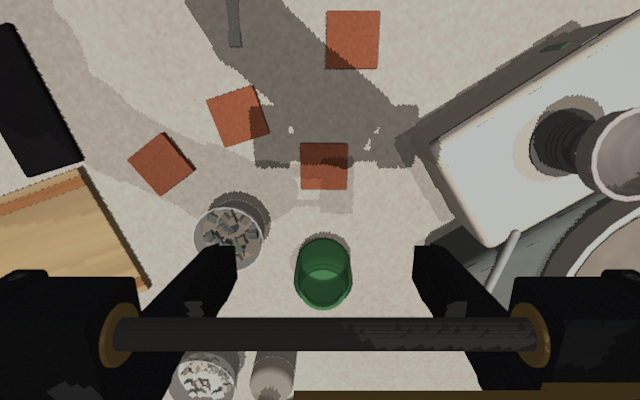

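Emit:
{"api": "play_rows", "payload": {
  "rows": [
    [100,0,-0.0014,0.03,0,0,0],
    [100,0,0,0.045,0,0,0],
    [100,0,0,0.045,0,0,0],
    [100,0,0,0.045,0,0,0],
    [100,0,0,0.035,0,0,0],
    [100,0,0,0.02,0,0,0],
    [100,0,0,0.009,0,0,0],
    [100,0,0,0,0,0,0]
  ]
}}

```text
clock: 37.98
tool_pos: [0.5303, -0.0273, 0.1701]
eef_rot: [0.27, 0.963, -0.0, -0.0]
contact_force: [1.0, 0.2, 0.1]
opening: 1.002
finger_force: 0.0
```

Emit:
{"api": "play_rows", "payload": {
  "rows": [
    [80,0,0,0,0,0,0],
    [65,0,0,0,0,0,0],
    [50,0,0,0,0,0,0],
    [50,0,0,0,0,0,0],
    [50,0,0,0,0,0,0],
    [50,0,0,0,0,0,0]
  ],
  "grip_force": 15
}}

```text
clock: 38.72
tool_pos: [0.5303, -0.0275, 0.1705]
eef_rot: [0.27, 0.963, 0.0, 0.0]
contact_force: [0.4, -0.1, 6.7]
opening: 0.609
finger_force: 15.0
```

```bash
python3 -c "
from h import *
go(.530,-.0275,.169)"
```

```text
t=38.7 psi 148.7 pos [ 0.5303 -0.0275  0.1705] tilt 0.03 q [ 0.06  0.96 -0.16  1.98  0.57  0.24  0.44] open 0.61 F [ 0.4 -0.1  6.7] 14.987477660179138
SHIFT [ 0.3 -0.2  1.5] TURN [0. 0. 0.]
```

Emit:
{"api": "play_rows", "payload": {
  "rows": [
    [50,0,0,-0.01,0,0,0],
    [50,0,0,-0.03,0,0,0],
    [50,0,0,-0.045,0,0,0],
    [50,0,0,-0.045,0,0,0],
    [50,0,0,0,0,0,-9.5],
    [50,0,0,0,0,0,-9.5],
    [50,0,0,0,0,0,0],
    [50,0,0,0,0,0,0]
  ]
}}

```text
clock: 39.72
tool_pos: [0.5301, -0.0275, 0.3002]
eef_rot: [0.109, 0.994, 0.0, -0.0]
contact_force: [0.5, 0.3, -1.1]
opening: 0.611
finger_force: 15.0
```

```bash
python3 -c "
from h import *
go(.451,-.368,.184,167.6)"
```

```text
t=39.7 psi 167.5 pos [ 0.5301 -0.0275  0.3002] tilt 0.02 q [ 0.23  0.75 -0.44  1.94  0.57  0.58  0.76] open 0.61 F [ 0.5  0.3 -1.1] 14.98704582452774
SHIFT [   3.7 -349.5  116.2] TURN [-0.  -0.  -0.1]
```

Emit:
{"api": "play_rows", "payload": {
  "rows": [
    [50,0,-0.03,0,0,0,0],
    [50,0,-0.05,0,0,0,0],
    [50,0.001,-0.05,0,0,0,0],
    [50,0.001,-0.05,0,0,0,0],
    [50,0.001,-0.05,0,0,0,0],
    [50,0,-0.05,0,0,0,0],
    [50,0,-0.05,0,0,0,0],
    [50,0,-0.02,0,0,0,0]
  ]
}}

```text
clock: 40.72
tool_pos: [0.4509, -0.3724, 0.2996]
eef_rot: [0.111, 0.994, -0.001, -0.001]
contact_force: [0.9, -0.3, -1.1]
opening: 0.61
finger_force: 15.0
```

Emit:
{"api": "play_rows", "payload": {
  "rows": [
    [50,0,0,0.02,0,0,0],
    [50,0,0,0.03,0,0,0],
    [50,0,0,0.03,0,0,0],
    [50,0,0,0.02,0,0,0],
    [50,0,0,0.01,0,0,0],
    [50,0,0,0,0,0,0]
  ]
}}

```text
clock: 41.48
tool_pos: [0.4528, -0.3686, 0.1899]
eef_rot: [0.107, 0.994, 0.0, -0.0]
contact_force: [-1.0, -0.3, 0.1]
opening: 0.609
finger_force: 15.0
```

```bash
python3 -c "
from h import *
go(.451,-.368,.184,167.6)"
```

```text
t=41.5 psi 167.7 pos [ 0.4528 -0.3686  0.1899] tilt 0.03 q [ 0.83  0.98 -0.4   1.81  0.74  0.51  1.28] open 0.61 F [-1.  -0.3  0.1] 14.987073987722397
SHIFT [1.9 0.2 6. ] TURN [ 0.  -0.   0.1]
```

Emit:
{"api": "play_rows", "payload": {
  "rows": [
    [50,0,0,0.004,0,0,0],
    [50,0,0,0.0025,0,0,0],
    [50,0,0,0,0,0,0],
    [66,0,0,0,0,0,0],
    [75,0,0,0,0,0,0],
    [75,0,0,0,0,0,0],
    [75,0,0,-0.015,0,0,0],
    [80,0,0,-0.04,0,0,0]
  ]
}}

```text
clock: 42.48
tool_pos: [0.4522, -0.3684, 0.2387]
eef_rot: [0.107, 0.994, 0.001, -0.001]
contact_force: [-0.1, -0.3, 0.2]
opening: 0.805
finger_force: 0.0
```

Emit:
{"api": "play_rows", "payload": {
  "rows": [
    [100,0,0,-0.05,0,0,0],
    [100,0,0,-0.05,0,0,0],
    [100,0,0,-0.05,0,0,0],
    [100,0,0,0,0,0,0],
    [100,0,0,0,0,0,0]
  ]
}}

```text
clock: 43.1
tool_pos: [0.4522, -0.3687, 0.3888]
eef_rot: [0.107, 0.994, -0.0, -0.0]
contact_force: [-0.4, 1.3, -0.4]
opening: 1.001
finger_force: 0.0
```

```bash
python3 -c "
from h import *
wb(z=.022)
m=None
M=T('wrist')
for x in finder.regions_of('wrist','board_top')[:1]:
    k=max(cv2.findContours(x['mask'].astype(np.uint8),0,1)[0],key=len);q=cv2.minAreaRect((ray('wrist',k[:,0,:],.012,M)[:,:2]*1000).astype(np.float32));print(x['score'],q)
go(.435,-.0785,.38,165.6)"
```

```text
px (300, 146, 50, 49) c [ 452.6 -370.2] side [53. 53.] yaw 77.7
px (458, 82, 58, 62) c [ 429.3 -194.7] side [51.8 52.9] yaw 3.6
px (559, 66, 66, 54) c [432.  -91.9] side [55.5 50.9] yaw 75.8
0.65 ((448.0182800292969, -370.5779724121094), (169.5767822265625, 167.44985961914062), 77.6684341430664)
t=43.2 psi 167.7 pos [ 0.4521 -0.3686  0.3876] tilt 0.16 q [ 0.96  0.71 -0.62  1.7   0.51  0.9   1.48] open 1.00 F [ 0.2  0.3 -0.2] 0.0
SHIFT [ 78.4 279.8   8. ] TURN [ 0.  -0.1  2.1]
```

Emit:
{"api": "play_rows", "payload": {
  "rows": [
    [100,0.006,0.02,0,0,0,0],
    [100,0.012,0.043,0,0,0,0],
    [100,0.012,0.043,0,0,0,0],
    [100,0.012,0.043,0,0,0,0],
    [100,0.012,0.043,0,0,0,0],
    [100,0.012,0.043,0,0,0,0],
    [100,0.012,0.044,0,0,0,2],
    [100,0,0,0,0,0,0]
  ]
}}

```text
clock: 44.2
tool_pos: [0.4356, -0.0761, 0.3882]
eef_rot: [0.121, 0.993, 0.001, -0.001]
contact_force: [-0.2, -1.0, 0.7]
opening: 1.0
finger_force: 0.0
```

Emit:
{"api": "play_rows", "payload": {
  "rows": [
    [100,0,0,0,0,0,0]
  ]
}}

```text
clock: 44.32
tool_pos: [0.4358, -0.0801, 0.388]
eef_rot: [0.124, 0.992, -0.0, -0.001]
contact_force: [-0.4, -1.0, 0.3]
opening: 0.997
finger_force: 0.0
```

```bash
python3 -c "
from h import *
wb()
go(.435,-.0785,.1695,165.6)"
```

```text
px (61, 221, 58, 45) c [ 455.3 -376.6] side [60.5 56.8] yaw 77.5
px (204, 159, 60, 55) c [ 430.9 -186.1] side [53.4 55. ] yaw 3.9
px (302, 142, 48, 48) c [433.6 -79.8] side [52.9 53.1] yaw 75.7
px (424, 103, 63, 60) c [432.6  63.9] side [55.2 53.1] yaw 58.3
t=44.4 psi 165.6 pos [ 0.4358 -0.0806  0.388 ] tilt 0.1 q [ 0.47  0.54 -0.59  2.1   0.49  0.65  0.86] open 0.99 F [ 0.2 -0.4  0.3] 0.0
SHIFT [  1.    2.1 218.5] TURN [-0.  -0.1  0. ]
```

Emit:
{"api": "play_rows", "payload": {
  "rows": [
    [100,0.0024,0.0014,0.03,0,0,0],
    [100,0,0,0.04,0,0,0],
    [100,0,0,0.04,0,0,0],
    [100,0,0,0.03,0,0,0],
    [100,0,0,0.02,0,0,0],
    [100,0,0,0.01,0,0,0],
    [100,0,0,0.01,0,0,0],
    [100,0,0,0,0,0,0]
  ]
}}

```text
clock: 45.38
tool_pos: [0.4339, -0.0787, 0.2078]
eef_rot: [0.125, 0.992, -0.001, -0.001]
contact_force: [-0.2, 0.1, 0.3]
opening: 1.0
finger_force: 0.0
```

```bash
python3 -c "
from h import *
go(.4336,-.0785,.1695,165.6)"
```

```text
t=45.4 psi 165.6 pos [ 0.4339 -0.0787  0.2078] tilt 0.11 q [ 0.11  0.86 -0.06  2.25  0.92  0.06  0.47] open 1.00 F [-0.2  0.1  0.3] 0.0
SHIFT [ 0.3  0.2 38.3] TURN [-0.1 -0.1  0. ]
```

```bash
cat >> h.py <<'E'
def tip(x,y,z,psi,tilt):
    """fingertip target, tool tilted about its y -> shift in current tool axes, then turn"""
    s=status.get_state(); Q=R.from_quat(s['eef_rot']); p=np.radians(psi)
    B=R.from_matrix(np.array([[np.cos(p),np.sin(p),0],[np.sin(p),-np.cos(p),0],[0,0,-1]]))*R.from_euler('y',tilt,degrees=True)
    P=np.array([x,y,z])-.166*B.as_matrix()[:,2]
    print('t=%.1f tip'%s['clock'],np.round(s['tool_pos']+.166*Q.as_matrix()[:,2],4),'pos',np.round(s['tool_pos'],4),'q',np.round(s['q'],2),'open %.2f'%s['opening'],'F',np.round(s['contact_force'],1))
    print('SHIFT',np.round(Q.as_matrix().T@(P-s['tool_pos'])*1000,1),'TURN',np.round((Q.inv()*B).as_rotvec(degrees=True),1),'shift in final axes',np.round(B.as_matrix().T@(P-s['tool_pos'])*1000,1))
E
python3 -c "
from h import *
tip(.4336,-.0785,.042,165.6,12)"
```

```text
t=45.4 tip [ 0.4336 -0.0789  0.0418] pos [ 0.4339 -0.0787  0.2078] q [ 0.11  0.86 -0.06  2.25  0.92  0.06  0.47] open 1.00 F [-0.2  0.1  0.3]
SHIFT [-34.2   0.2   3.4] TURN [-0.1 11.9 -0. ] shift in final axes [-34.2   0.2  -3.7]
```

Emit:
{"api": "play_rows", "payload": {
  "rows": [
    [100,-0.017,0,0,0,0,0],
    [100,-0.017,0,0.003,0,0,0],
    [100,0,0,0,0,6,0],
    [100,0,0,0,0,6,0],
    [100,0,0,0,0,0,0]
  ]
}}

```text
clock: 46.0
tool_pos: [0.4673, -0.0876, 0.2056]
eef_rot: [0.126, 0.987, 0.014, -0.103]
contact_force: [0.3, 0.3, -0.1]
opening: 1.001
finger_force: 0.0
```

```bash
python3 -c "
from h import *
tip(.4336,-.0785,.005,165.6,12)"
```

```text
t=46.0 tip [ 0.4342 -0.0787  0.0432] pos [ 0.4673 -0.0876  0.2056] q [ 0.4   0.94 -0.51  2.04  0.71  0.57  0.7 ] open 1.00 F [ 0.3  0.3 -0.1]
SHIFT [-7.5  0.3 37.5] TURN [ 0.1  0.1 -0.1] shift in final axes [-7.5  0.4 37.5]
```

Emit:
{"api": "play_rows", "payload": {
  "rows": [
    [100,-0.003,0,0.015,0,0,0],
    [100,-0.003,0,0.014,0,0,0],
    [100,-0.0015,0,0.0085,0,0,0],
    [100,0,0,0,0,0,0],
    [100,0,0,0,0,0,0]
  ]
}}

```text
clock: 46.62
tool_pos: [0.4665, -0.0857, 0.1675]
eef_rot: [0.124, 0.987, 0.013, -0.104]
contact_force: [0.1, -0.8, -0.5]
opening: 0.994
finger_force: 0.0
```

Emit:
{"api": "play_rows", "payload": {
  "rows": [
    [80,0,0,0,0,0,0],
    [65,0,0,0,0,0,0],
    [50,0,0,0,0,0,0],
    [50,0,0,0,0,0,0],
    [50,0,0,0,0,0,0],
    [50,0,0,0,0,0,0]
  ],
  "grip_force": 15
}}

```text
clock: 47.38
tool_pos: [0.4665, -0.0859, 0.1675]
eef_rot: [0.124, 0.987, 0.013, -0.104]
contact_force: [0.0, -0.1, 1.9]
opening: 0.612
finger_force: 15.0
```

```bash
python3 -c "
from h import *
tip(.4336,-.0785,.105,167.7,12)"
```

```text
t=47.4 tip [ 0.4331 -0.0774  0.0052] pos [ 0.4665 -0.0859  0.1675] q [ 0.36  1.   -0.45  2.04  0.77  0.49  0.65] open 0.61 F [ 0.  -0.1  1.9]
SHIFT [ 20.    0.3 -97.8] TURN [ 0.4  0.  -2. ] shift in final axes [ 20.    0.3 -97.8]
```

Emit:
{"api": "play_rows", "payload": {
  "rows": [
    [50,0.002,0,-0.01,0,0,0],
    [50,0.006,0,-0.03,0,0,0],
    [50,0.006,0,-0.03,0,0,0],
    [50,0.006,0,-0.028,0,0,0],
    [50,0,0,0,0.4,0,-2],
    [50,0,0,0,0,0,0]
  ]
}}

```text
clock: 48.12
tool_pos: [0.467, -0.0862, 0.2672]
eef_rot: [0.106, 0.989, 0.011, -0.104]
contact_force: [-0.0, 0.0, -0.3]
opening: 0.609
finger_force: 15.0
```

```bash
python3 -c "
from h import *
tip(.4525,-.3685,.105,167.7,12)"
```

```text
t=48.1 tip [ 0.4332 -0.0788  0.1049] pos [ 0.467  -0.0862  0.2672] q [ 0.46  0.84 -0.61  2.02  0.62  0.71  0.79] open 0.61 F [-0.   0.  -0.3]
SHIFT [ -78.3 -279.   -16.9] TURN [ 0.  -0.   0.1] shift in final axes [ -78.7 -278.9  -16.9]
```

Emit:
{"api": "play_rows", "payload": {
  "rows": [
    [50,-0.006,-0.02,-0.001,0,0,0],
    [50,-0.012,-0.043,-0.003,0,0,0],
    [50,-0.012,-0.043,-0.003,0,0,0],
    [50,-0.012,-0.043,-0.003,0,0,0],
    [50,-0.012,-0.043,-0.003,0,0,0],
    [50,-0.012,-0.043,-0.003,0,0,0],
    [50,-0.012,-0.043,-0.001,0,0,0],
    [50,0,0,0,0,0,0]
  ]
}}

```text
clock: 49.12
tool_pos: [0.4846, -0.3788, 0.2656]
eef_rot: [0.11, 0.988, 0.011, -0.105]
contact_force: [-0.3, 0.4, -1.1]
opening: 0.611
finger_force: 15.0
```

Emit:
{"api": "play_rows", "payload": {
  "rows": [
    [50,0,0,0,0,0,0]
  ]
}}

```text
clock: 49.25
tool_pos: [0.486, -0.3737, 0.2666]
eef_rot: [0.106, 0.989, 0.012, -0.105]
contact_force: [-0.3, 0.4, -1.0]
opening: 0.607
finger_force: 15.0
```

```bash
python3 -c "
from h import *
tip(.4525,-.3685,.035,167.7,12)"
```

```text
t=49.2 tip [ 0.4521 -0.366   0.1043] pos [ 0.486  -0.3737  0.2666] q [ 0.88  0.96 -0.62  1.6   0.64  1.02  1.37] open 0.61 F [-0.3  0.4 -1. ]
SHIFT [-15.1  -2.2  67.5] TURN [ 0.1 -0.1  0.1] shift in final axes [-15.   -2.   67.5]
```

Emit:
{"api": "play_rows", "payload": {
  "rows": [
    [50,-0.004,-0.001,0.02,0,0,0],
    [50,-0.006,0,0.025,0,0,0],
    [50,-0.004,0,0.016,0,0,0],
    [50,-0.001,0,0.006,0,0,0],
    [50,0,0,0,0,0,0]
  ]
}}

```text
clock: 49.88
tool_pos: [0.4867, -0.3756, 0.1986]
eef_rot: [0.106, 0.989, 0.012, -0.104]
contact_force: [-0.1, -0.3, 0.0]
opening: 0.604
finger_force: 15.0
```

```bash
python3 -c "
from h import *
tip(.4525,-.3685,.0275,167.7,12)"
```

```text
t=49.9 tip [ 0.4529 -0.3681  0.0362] pos [ 0.4867 -0.3756  0.1986] q [ 0.86  1.05 -0.57  1.61  0.71  0.93  1.32] open 0.60 F [-0.1 -0.3  0. ]
SHIFT [-1.4 -0.3  8.6] TURN [ 0.  -0.   0.1] shift in final axes [-1.4 -0.3  8.6]
```

Emit:
{"api": "play_rows", "payload": {
  "rows": [
    [50,-0.001,0,0.005,0,0,0],
    [50,-0.0004,0,0.0035,0,0,0],
    [50,0,0,0,0,0,0],
    [64,0,0,0,0,0,0],
    [75,0,0,0,0,0,0],
    [75,0,0,0,0,0,0],
    [75,0.003,0,-0.0147,0,0,0],
    [80,0.008,0,-0.039,0,0,0]
  ]
}}

```text
clock: 50.88
tool_pos: [0.4861, -0.3756, 0.2452]
eef_rot: [0.106, 0.989, 0.012, -0.105]
contact_force: [0.4, -0.8, 0.4]
opening: 0.801
finger_force: 0.0
```

Emit:
{"api": "play_rows", "payload": {
  "rows": [
    [100,0.01,0,-0.049,0,0,0],
    [100,0.01,0,-0.049,0,0,0],
    [100,0,0,0,0,-6,0],
    [100,0,0,0,0,-6,0],
    [100,0,0,0,0,0,0],
    [100,0,0,0,0,0,0]
  ]
}}

```text
clock: 51.62
tool_pos: [0.4876, -0.376, 0.3457]
eef_rot: [0.107, 0.994, 0.0, -0.001]
contact_force: [-0.4, 0.2, 0.2]
opening: 1.004
finger_force: 0.0
```

```bash
python3 -c "
from h import *
wb(z=.032)
wb()
go(.432,-.184,.388,-175.5)"
```

```text
px (294, 114, 61, 62) c [ 453.4 -369.8] side [52.9 54.3] yaw 77.7
px (481, 37, 67, 76) c [ 430.2 -201.6] side [49.6 51.9] yaw 3.5
px (294, 114, 61, 61) c [ 456.4 -370.4] side [57.1 57.4] yaw 77.7
px (481, 37, 67, 75) c [ 431.7 -189.7] side [53.3 55.7] yaw 3.7
t=51.7 psi 167.8 pos [ 0.4879 -0.3759  0.3453] tilt 0.06 q [ 0.95  0.83 -0.68  1.64  0.63  0.91  1.38] open 1.00 F [-0.4  0.7  0.3] 0.0
SHIFT [ 95.4 175.7 -42.4] TURN [  0.   -0.  -16.7]
```

Emit:
{"api": "play_rows", "payload": {
  "rows": [
    [100,0.014,0.025,-0.004,0,0,0],
    [100,0.02,0.037,-0.01,0,0,0],
    [100,0.02,0.037,-0.01,0,0,0],
    [100,0.02,0.037,-0.01,0,0,0],
    [100,0.02,0.038,-0.008,0,0,0],
    [100,0,0,0,0,0,-8],
    [100,0,0,0,0,0,-8.5],
    [100,0,0,0,0,0,0]
  ]
}}

```text
clock: 52.72
tool_pos: [0.4329, -0.186, 0.3873]
eef_rot: [-0.036, 0.999, 0.001, -0.0]
contact_force: [-0.0, 0.1, 0.7]
opening: 0.999
finger_force: 0.0
```

Emit:
{"api": "play_rows", "payload": {
  "rows": [
    [100,0,0,0,0,0,0]
  ]
}}

```text
clock: 52.85
tool_pos: [0.4328, -0.1861, 0.3873]
eef_rot: [-0.036, 0.999, 0.0, -0.0]
contact_force: [-0.7, -0.1, -0.4]
opening: 1.0
finger_force: 0.0
```

```bash
python3 -c "
from h import *
wb()
tip(.431,-.184,.06,-176,12)"
```

```text
px (514, 152, 65, 61) c [432.5  61.8] side [57.5 53.6] yaw 58.1
px (124, 147, 61, 62) c [ 457.8 -377.1] side [62.4 62.5] yaw 77.6
px (300, 142, 49, 48) c [ 430.8 -187.8] side [53.  53.2] yaw 4.0
t=52.9 tip [ 0.4327 -0.186   0.2214] pos [ 0.4328 -0.1861  0.3874] q [ 0.81  0.62 -0.8   2.02  0.64  0.77  1.27] open 1.00 F [ 0.1 -0.1 -0.1]
SHIFT [-32.9   2.1 165. ] TURN [ 0.  12.   0.1] shift in final axes [-66.5   2.2 154.5]
```

Emit:
{"api": "play_rows", "payload": {
  "rows": [
    [100,-0.011,0,0.03,0,0,0],
    [100,-0.011,0,0.045,0,0,0],
    [100,-0.011,0,0.045,0,0,0],
    [100,0,0,0.03,0,0,0],
    [100,0,0,0.015,0,6,0],
    [100,0,0,0,0,6,0],
    [100,0,0,0,0,0,0],
    [100,0,0,0,0,0,0]
  ]
}}

```text
clock: 53.9
tool_pos: [0.4656, -0.1837, 0.2225]
eef_rot: [-0.036, 0.994, -0.004, -0.103]
contact_force: [1.0, -0.3, -0.4]
opening: 1.004
finger_force: 0.0
```

```bash
python3 -c "
from h import *
tip(.4308,-.1863,.0052,-176,12)"
```

```text
t=53.9 tip [ 0.4315 -0.1862  0.0601] pos [ 0.4656 -0.1837  0.2225] q [ 0.6   0.93 -0.58  1.97  0.81  0.74  1.11] open 1.00 F [ 1.  -0.3 -0.4]
SHIFT [-10.9  -0.2  53.9] TURN [-0.   0.1  0.2] shift in final axes [-11.1  -0.2  53.8]
```

Emit:
{"api": "play_rows", "payload": {
  "rows": [
    [100,-0.004,0,0.02,0,0,0],
    [100,-0.004,0,0.02,0,0,0],
    [100,-0.003,0,0.0135,0,0,0],
    [100,0,0,0,0,0,0],
    [80,0,0,0,0,0,0],
    [65,0,0,0,0,0,0],
    [50,0,0,0,0,0,0],
    [50,0,0,0,0,0,0]
  ],
  "grip_force": 15
}}

```text
clock: 54.9
tool_pos: [0.4653, -0.1836, 0.1681]
eef_rot: [-0.037, 0.994, -0.004, -0.104]
contact_force: [-0.6, -0.0, 1.6]
opening: 0.614
finger_force: 15.0
```

Emit:
{"api": "play_rows", "payload": {
  "rows": [
    [50,0,0,0,0,0,0],
    [50,0,0,0,0,0,0]
  ]
}}

```text
clock: 55.15
tool_pos: [0.4653, -0.1836, 0.1681]
eef_rot: [-0.037, 0.994, -0.004, -0.104]
contact_force: [-0.4, -0.8, 3.7]
opening: 0.61
finger_force: 15.0
```

```bash
python3 -c "
from h import *
tip(.4308,-.1863,.105,167.7,12)"
```

```text
t=55.1 tip [ 0.431  -0.1861  0.0057] pos [ 0.4653 -0.1836  0.1681] q [ 0.56  1.02 -0.51  1.97  0.9   0.65  1.03] open 0.61 F [-0.4 -0.8  3.7]
SHIFT [ 22.1  -9.9 -96.8] TURN [-3.4  0.  16.2] shift in final axes [ 19.3 -10.  -97.4]
```

Emit:
{"api": "play_rows", "payload": {
  "rows": [
    [50,0.002,0,-0.01,0,0,0],
    [50,0.006,0,-0.03,0,0,0],
    [50,0.006,0,-0.03,0,0,0],
    [50,0.006,0,-0.028,0,0,0],
    [50,0,0,0,-1.7,0,8.1],
    [50,0,0,0,-1.7,0,8.1],
    [50,0,0,0,0,0,0],
    [50,0,0,0,0,0,0]
  ]
}}

```text
clock: 56.15
tool_pos: [0.4659, -0.1835, 0.2679]
eef_rot: [0.105, 0.989, 0.011, -0.104]
contact_force: [0.3, 0.5, -1.1]
opening: 0.612
finger_force: 15.0
```

```bash
python3 -c "
from h import *
tip(.4525,-.3685,.105,167.7,12)"
```

```text
t=56.1 tip [ 0.4321 -0.1762  0.1055] pos [ 0.4659 -0.1835  0.2679] q [ 0.63  0.85 -0.6   1.94  0.63  0.78  0.99] open 0.61 F [ 0.3  0.5 -1.1]
SHIFT [ -59.2 -183.8  -12. ] TURN [-0.  -0.   0.1] shift in final axes [ -59.6 -183.6  -12.1]
```

Emit:
{"api": "play_rows", "payload": {
  "rows": [
    [50,-0.007,-0.02,-0.001,0,0,0],
    [50,-0.013,-0.041,-0.003,0,0,0],
    [50,-0.013,-0.041,-0.003,0,0,0],
    [50,-0.013,-0.041,-0.003,0,0,0],
    [50,-0.013,-0.041,-0.002,0,0,0],
    [50,0,0,0,0,0,0],
    [50,0,0,0,0,0,0],
    [50,0,0,0,0,0,0]
  ]
}}

```text
clock: 57.15
tool_pos: [0.4859, -0.3745, 0.2674]
eef_rot: [0.105, 0.989, 0.012, -0.104]
contact_force: [0.1, -0.3, -0.3]
opening: 0.607
finger_force: 15.0
```

Emit:
{"api": "play_rows", "payload": {
  "rows": [
    [50,-0.004,0,0.02,0,0,0],
    [50,-0.004,0,0.02,0,0,0],
    [50,-0.003,0,0.016,0,0,0],
    [50,0,0,0,0,0,0],
    [50,0,0,0,0,0,0]
  ]
}}

```text
clock: 57.78
tool_pos: [0.4849, -0.376, 0.2103]
eef_rot: [0.107, 0.989, 0.011, -0.104]
contact_force: [0.4, 0.0, -0.3]
opening: 0.61
finger_force: 15.0
```

```bash
python3 -c "
from h import *
tip(.4525,-.3685,.038,167.7,12)"
```

```text
t=57.8 tip [ 0.4513 -0.3686  0.0479] pos [ 0.4849 -0.376   0.2103] q [ 0.86  1.03 -0.57  1.61  0.69  0.93  1.33] open 0.61 F [ 0.4  0.  -0.3]
SHIFT [-3.3  0.4  9.5] TURN [-0.  0. -0.] shift in final axes [-3.3  0.4  9.5]
```

Emit:
{"api": "play_rows", "payload": {
  "rows": [
    [50,-0.002,0,0.005,0,0,0],
    [50,-0.0015,0,0.0048,0,0,0],
    [50,0,0,0,0,0,0],
    [64,0,0,0,0,0,0],
    [75,0,0,0,0,0,0],
    [75,0,0,0,0,0,0],
    [75,0.003,0,-0.0147,0,0,0],
    [80,0.008,0,-0.039,0,0,0]
  ]
}}

```text
clock: 58.78
tool_pos: [0.4859, -0.3761, 0.2546]
eef_rot: [0.106, 0.989, 0.012, -0.105]
contact_force: [1.0, -1.1, 1.0]
opening: 0.799
finger_force: 0.0
```

Emit:
{"api": "play_rows", "payload": {
  "rows": [
    [100,0.01,0,-0.049,0,0,0],
    [100,0.01,0,-0.049,0,0,0],
    [100,0,0,0,0,-6,0],
    [100,0,0,0,0,-6,0],
    [100,0,0,0,0,0,0],
    [100,0,0,0,0,0,0]
  ]
}}

```text
clock: 59.52
tool_pos: [0.4873, -0.3765, 0.3552]
eef_rot: [0.107, 0.994, -0.0, -0.001]
contact_force: [-0.4, -0.9, -0.9]
opening: 0.998
finger_force: 0.0
```

```bash
python3 -c "
from h import *
wb(z=.042)
print(blanks(snap('top'),'top',T('top')))
go(.434,.066,.388,149)"
```

```text
px (294, 114, 61, 61) c [ 452.6 -370.3] side [53.4 53.3] yaw 77.7
[(433.8, 68.1, 59.1, 46, 47)]
t=59.6 psi 167.7 pos [ 0.4876 -0.3764  0.3548] tilt 0.05 q [ 0.95  0.81 -0.68  1.63  0.61  0.92  1.4 ] open 1.00 F [ 0.2 -0.7 -0.5] 0.0
SHIFT [146.6 420.8 -33.1] TURN [-0.  -0.  18.7]
```

Emit:
{"api": "play_rows", "payload": {
  "rows": [
    [100,0.009,0.025,-0.004,0,0,0],
    [100,0.016,0.046,-0.005,0,0,0],
    [100,0.016,0.046,-0.005,0,0,0],
    [100,0.016,0.046,-0.005,0,0,0],
    [100,0.016,0.046,-0.005,0,0,0],
    [100,0.016,0.046,-0.005,0,0,0],
    [100,0.016,0.046,-0.004,0,0,0],
    [100,0.016,0.046,0,0,0,0]
  ]
}}

```text
clock: 60.62
tool_pos: [0.4432, -0.0099, 0.388]
eef_rot: [0.107, 0.994, -0.0, 0.0]
contact_force: [0.1, 0.3, 0.1]
opening: 0.997
finger_force: 0.0
```

Emit:
{"api": "play_rows", "payload": {
  "rows": [
    [100,0.016,0.046,0,0,0,0],
    [100,0.01,0.028,0,0,0,0],
    [100,0,0,0,0,0,9.5],
    [100,0,0,0,0,0,9.5],
    [100,0,0,0,0,0,0],
    [100,0,0,0,0,0,0]
  ]
}}

```text
clock: 61.38
tool_pos: [0.4335, 0.0663, 0.3876]
eef_rot: [0.268, 0.963, -0.0, -0.0]
contact_force: [-0.1, -0.3, -0.3]
opening: 1.0
finger_force: 0.0
```

```bash
python3 -c "
from h import *
wb()
tip(.434,.066,.06,148.5,14)"
```

```text
px (301, 143, 48, 48) c [432.9  65.6] side [52.8 53.1] yaw 58.8
t=61.4 tip [0.4335 0.0662 0.2216] pos [0.4335 0.0662 0.3876] q [ 0.12  0.53 -0.57  2.11  0.48  0.63  0.24] open 1.00 F [ 0.5 -0.4  0. ]
SHIFT [-4.070e+01 -1.000e-01  1.666e+02] TURN [-0.1 14.   0.3] shift in final axes [-7.980e+01  1.000e-01  1.518e+02]
```

Emit:
{"api": "play_rows", "payload": {
  "rows": [
    [100,-0.013,0,0.03,0,0,0],
    [100,-0.013,0,0.045,0,0,0],
    [100,-0.014,0,0.045,0,0,0],
    [100,0,0,0.03,0,0,0],
    [100,0,0,0.016,0,7,0],
    [100,0,0,0,0,7,0],
    [100,0,0,0,0,0,0],
    [100,0,0,0,0,0,0]
  ]
}}

```text
clock: 62.42
tool_pos: [0.4676, 0.0452, 0.2217]
eef_rot: [0.268, 0.956, 0.033, -0.116]
contact_force: [-1.0, 0.5, 0.3]
opening: 0.999
finger_force: 0.0
```

```bash
python3 -c "
from h import *
tip(.4330,.0668,.0055,148.8,14)"
```

```text
t=62.4 tip [0.4336 0.0659 0.0606] pos [0.4676 0.0452 0.2217] q [ 0.2   0.92 -0.58  2.05  0.6   0.52  0.25] open 1.00 F [-1.   0.5  0.3]
SHIFT [-12.6   0.5  53.7] TURN [ 0.   0.1 -0.1] shift in final axes [-12.7   0.5  53.7]
```

Emit:
{"api": "play_rows", "payload": {
  "rows": [
    [100,-0.005,0.0005,0.02,0,0,0],
    [100,-0.004,0,0.02,0,0,0],
    [100,-0.0036,0,0.0137,0,0,0],
    [100,0,0,0,0,0,0],
    [80,0,0,0,0,0,0],
    [65,0,0,0,0,0,0],
    [50,0,0,0,0,0,0],
    [50,0,0,0,0,0,0]
  ],
  "grip_force": 15
}}

```text
clock: 63.42
tool_pos: [0.4673, 0.0461, 0.1668]
eef_rot: [0.268, 0.956, 0.033, -0.117]
contact_force: [0.9, -0.3, 2.2]
opening: 0.61
finger_force: 15.0
```

Emit:
{"api": "play_rows", "payload": {
  "rows": [
    [50,0,0,0,0,0,0],
    [50,0,0,0,0,0,0]
  ]
}}

```text
clock: 63.68
tool_pos: [0.4673, 0.0461, 0.1668]
eef_rot: [0.268, 0.956, 0.033, -0.117]
contact_force: [0.1, -0.7, 4.4]
opening: 0.608
finger_force: 15.0
```

```bash
python3 -c "
from h import *
tip(.4330,.067,.125,167.7,14)"
```

```text
t=63.7 tip [0.4331 0.067  0.0057] pos [0.4673 0.0461 0.1668] q [ 0.15  1.01 -0.49  2.06  0.67  0.41  0.2 ] open 0.61 F [ 0.1 -0.7  4.4]
SHIFT [  30.9   13.1 -115.2] TURN [  4.6   0.  -18.5] shift in final axes [  26.8   13.1 -116.3]
```

Emit:
{"api": "play_rows", "payload": {
  "rows": [
    [50,0.003,0,-0.011,0,0,0],
    [50,0.009,0,-0.035,0,0,0],
    [50,0.009,0,-0.035,0,0,0],
    [50,0.008,0,-0.034,0,0,0],
    [50,0,0,0,2.3,0,-9.25],
    [50,0,0,0,2.3,0,-9.25],
    [50,0,0,0,0,0,0],
    [50,0,0,0,0,0,0]
  ]
}}

```text
clock: 64.68
tool_pos: [0.4668, 0.0463, 0.2852]
eef_rot: [0.107, 0.987, 0.013, -0.121]
contact_force: [0.7, -0.1, 0.0]
opening: 0.607
finger_force: 15.0
```

```bash
python3 -c "
from h import *
tip(.4525,-.3685,.125,167.7,14)"
```

```text
t=64.7 tip [0.4275 0.0549 0.1241] pos [0.4668 0.0463 0.2852] q [ 0.28  0.84 -0.75  2.01  0.6   0.77  0.51] open 0.61 F [ 0.7 -0.1  0. ]
SHIFT [-111.7 -408.1  -28.7] TURN [ 0.  -0.  -0.1] shift in final axes [-111.  -408.3  -28.6]
```

Emit:
{"api": "play_rows", "payload": {
  "rows": [
    [50,-0.007,-0.025,-0.001,0,0,0],
    [50,-0.012,-0.043,-0.003,0,0,0],
    [50,-0.012,-0.043,-0.003,0,0,0],
    [50,-0.012,-0.043,-0.003,0,0,0],
    [50,-0.012,-0.043,-0.003,0,0,0],
    [50,-0.012,-0.043,-0.003,0,0,0],
    [50,-0.012,-0.043,-0.003,0,0,0],
    [50,-0.012,-0.043,-0.003,0,0,0]
  ]
}}

```text
clock: 65.68
tool_pos: [0.489, -0.2936, 0.2844]
eef_rot: [0.107, 0.987, 0.013, -0.121]
contact_force: [0.4, 1.0, -0.0]
opening: 0.609
finger_force: 15.0
```

Emit:
{"api": "play_rows", "payload": {
  "rows": [
    [50,-0.012,-0.043,-0.003,0,0,0],
    [50,-0.009,-0.039,-0.003,0,0,0],
    [50,0,0,0,0,0,0],
    [50,0,0,0,0,0,0],
    [50,0,0,0,0,0,0]
  ]
}}

```text
clock: 66.3
tool_pos: [0.4935, -0.3752, 0.2853]
eef_rot: [0.105, 0.987, 0.013, -0.121]
contact_force: [-0.0, -0.0, -0.3]
opening: 0.608
finger_force: 15.0
```

```bash
python3 -c "
from h import *
tip(.4525,-.3685,.056,167.7,14)"
```

```text
t=66.3 tip [ 0.4543 -0.3666  0.1243] pos [ 0.4935 -0.3752  0.2853] q [ 0.92  0.97 -0.72  1.55  0.68  1.15  1.33] open 0.61 F [-0.  -0.  -0.3]
SHIFT [-15.2  -2.2  66.6] TURN [ 0.  -0.   0.2] shift in final axes [-15.2  -2.1  66.6]
```

Emit:
{"api": "play_rows", "payload": {
  "rows": [
    [50,-0.005,-0.001,0.022,0,0,0],
    [50,-0.005,-0.001,0.024,0,0,0],
    [50,-0.005,0,0.02,0,0,0],
    [50,0,0,0,0,0,0],
    [50,0,0,0,0,0,0]
  ]
}}

```text
clock: 66.92
tool_pos: [0.4917, -0.3784, 0.2176]
eef_rot: [0.106, 0.987, 0.013, -0.121]
contact_force: [-0.7, 0.2, 0.6]
opening: 0.606
finger_force: 15.0
```

```bash
python3 -c "
from h import *
tip(.4525,-.3685,.048,167.7,14)"
```

```text
t=66.9 tip [ 0.4526 -0.3698  0.0565] pos [ 0.4917 -0.3784  0.2176] q [ 0.9   1.06 -0.68  1.57  0.75  1.06  1.29] open 0.61 F [-0.7  0.2  0.6]
SHIFT [-1.8  1.3  8.3] TURN [0.  0.  0.1] shift in final axes [-1.8  1.3  8.3]
```

Lower, release, retreat and check everything.

Emit:
{"api": "play_rows", "payload": {
  "rows": [
    [50,-0.001,0.001,0.004,0,0,0],
    [50,-0.001,0,0.0045,0,0,0],
    [50,0,0,0,0,0,0],
    [64,0,0,0,0,0,0],
    [75,0,0,0,0,0,0],
    [75,0,0,0,0,0,0],
    [75,0.0036,0,-0.0146,0,0,0],
    [80,0.009,0,-0.039,0,0,0]
  ]
}}

```text
clock: 67.92
tool_pos: [0.4915, -0.3775, 0.2637]
eef_rot: [0.106, 0.987, 0.014, -0.123]
contact_force: [0.6, -0.4, -0.8]
opening: 0.798
finger_force: 0.0
```

Emit:
{"api": "play_rows", "payload": {
  "rows": [
    [100,0.012,0,-0.048,0,0,0],
    [100,0.012,0,-0.048,0,0,0],
    [100,0,0,0,0,-7,0],
    [100,0,0,0,0,-7,0],
    [100,0,0,0,0,0,0],
    [100,0,0,0,0,0,0]
  ]
}}

```text
clock: 68.68
tool_pos: [0.4922, -0.3776, 0.3632]
eef_rot: [0.107, 0.994, -0.0, -0.001]
contact_force: [0.0, 0.1, 1.2]
opening: 1.0
finger_force: 0.0
```

```bash
python3 -c "
from h import *
wb('w9.png',z=.052)
snap('scene','scene9.png')
a=cv2.imread('pics/w9.png')[60:280,200:470];b=cv2.imread('pics/scene9.png')[140:360,100:460]
cv2.imwrite('pics/fin.png',np.hstack([cv2.resize(b,None,fx=1.27,fy=1.27),cv2.resize(a,None,fx=1.27,fy=1.27)]))
for l in('cap','funnel','jar'):print(l,spots('scene',l))
go(.4,-.3,.4)"
```

```text
px (294, 108, 89, 66) c [ 456.3 -359. ] side [77.  56.5] yaw 76.5
cap []
funnel [(0.82, [0.6, 0.178, 0.149])]
jar [(0.84, [0.65, -0.099, 0.056])]
t=68.9 psi 167.8 pos [ 0.4924 -0.3775  0.3626] tilt 0.04 q [ 1.    0.84 -0.8   1.6   0.68  1.    1.34] open 1.00 F [-0.4 -0.6  0.7] 0.0
SHIFT [106.8  56.2 -37.3] TURN [ 0. -0. -0.]
```

View pics/fin.png

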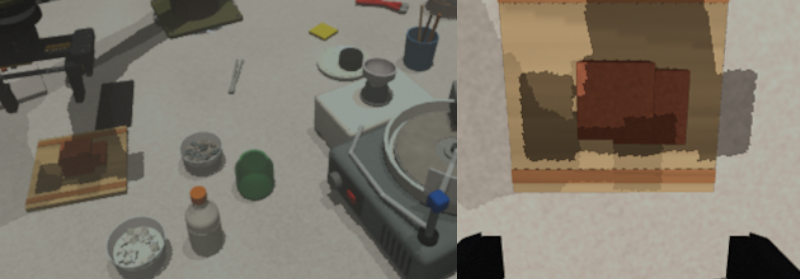

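```bash
python3 -c "
from h import *
M=T('wrist');im=snap('wrist')
h=cv2.cvtColor(im,cv2.COLOR_RGB2HSV); m=(((h[...,0]<11)|(h[...,0]>174))&(h[...,1]>110)&(h[...,2]>45)).astype(np.uint8)
m[:,:280]=0;m[:90]=0;m[190:]=0
m=cv2.morphologyEx(m,cv2.MORPH_CLOSE,np.ones((5,5),np.uint8));m=cv2.morphologyEx(m,cv2.MORPH_OPEN,np.ones((5,5),np.uint8))
k=max(cv2.findContours(m,0,1)[0],key=cv2.contourArea)
p=cv2.approxPolyDP(k,3,True)[:,0]
s=status.get_state();Q=R.from_quat(s['eef_rot']).as_matrix()
for z in (.052,.042,.032,.022):
    w=ray('wrist',p,z,M); t=(w-s['tool_pos'])@Q
    print(z,[(tuple(a),tuple(np.round(b[:2]*1000,1))) for a,b in zip(p.tolist(),t)])
rows=[(y,np.flatnonzero(m[y]).min(),np.flatnonzero(m[y]).max()) for y in range(105,185,6) if m[y].any()];print(rows)
a=im[95:190,280:400];cv2.imwrite('pics/z.png',cv2.resize(cv2.convertScaleAbs(a[...,::-1],alpha=1.8),None,fx=6,fy=6,interpolation=2))
"
```

```text
0.052 [((294, 108), (np.float64(66.6), np.float64(-27.0))), ((295, 168), (np.float64(14.4), np.float64(-27.6))), ((379, 171), (np.float64(11.5), np.float64(48.4))), ((382, 115), (np.float64(60.8), np.float64(48.5))), ((356, 114), (np.float64(61.6), np.float64(26.1))), ((352, 108), (np.float64(66.6), np.float64(22.6)))]
0.042 [((294, 108), (np.float64(66.2), np.float64(-27.8))), ((295, 168), (np.float64(12.1), np.float64(-28.5))), ((379, 171), (np.float64(9.2), np.float64(50.1))), ((382, 115), (np.float64(60.1), np.float64(50.2))), ((356, 114), (np.float64(61.0), np.float64(27.1))), ((352, 108), (np.float64(66.1), np.float64(23.4)))]
0.032 [((294, 108), (np.float64(65.7), np.float64(-28.7))), ((295, 168), (np.float64(9.9), np.float64(-29.4))), ((379, 171), (np.float64(6.9), np.float64(51.8))), ((382, 115), (np.float64(59.5), np.float64(51.9))), ((356, 114), (np.float64(60.4), np.float64(28.0))), ((352, 108), (np.float64(65.7), np.float64(24.2)))]
0.022 [((294, 108), (np.float64(65.3), np.float64(-29.6))), ((295, 168), (np.float64(7.7), np.float64(-30.3))), ((379, 171), (np.float64(4.5), np.float64(53.6))), ((382, 115), (np.float64(58.9), np.float64(53.6))), ((356, 114), (np.float64(59.8), np.float64(29.0))), ((352, 108), (np.float64(65.3), np.float64(25.0)))]
[(111, np.int64(294), np.int64(355)), (117, np.int64(294), np.int64(382)), (123, np.int64(294), np.int64(382)), (129, np.int64(294), np.int64(381)), (135, np.int64(294), np.int64(381)), (141, np.int64(294), np.int64(381)), (147, np.int64(294), np.int64(380)), (153, np.int64(294), np.int64(380)), (159, np.int64(295), np.int64(379)), (165, np.int64(295), np.int64(379)), (171, np.int64(323), np.int64(379))]
```

View pics/z.png

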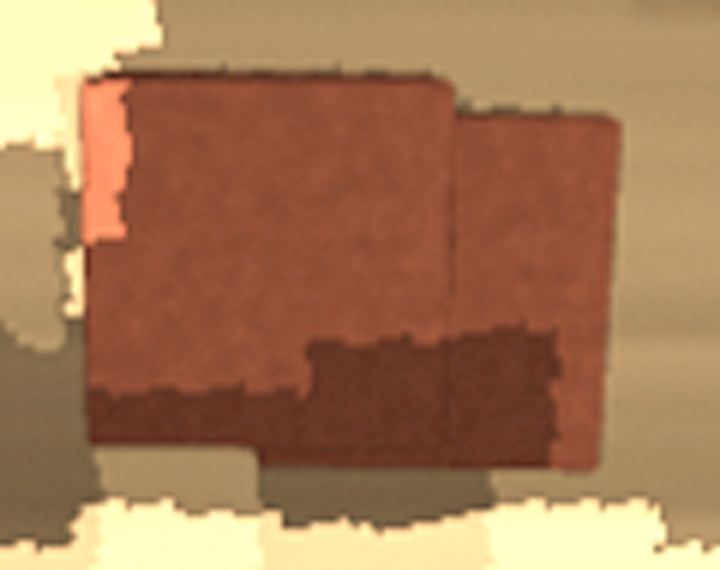

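The pile was disturbed: a lower blank now sticks out about 25 mm along tool +y and about 6 mm along −x. The pads can square the whole pile by squeezing it once along each axis.

Emit:
{"api": "play_rows", "payload": {
  "rows": [
    [100,0.0185,0.0062,0.02,0,0,0],
    [100,0.0185,0.0062,0.03,0,0,0],
    [100,0,0,0.04,0,0,0],
    [100,0,0,0.03,0,0,0],
    [100,0,0,0.014,0,0,0],
    [100,0,0,0,0,0,0],
    [100,0,0,0,0,0,0]
  ]
}}

```text
clock: 69.85
tool_pos: [0.4593, -0.3578, 0.2299]
eef_rot: [0.107, 0.994, -0.0, 0.001]
contact_force: [0.8, 0.4, 0.6]
opening: 1.002
finger_force: 0.0
```

```bash
python3 -c "
from h import *
w=np.array([.4924,-.3775]);p=np.radians(167.7);X=np.array([np.cos(p),np.sin(p)]);Y=np.array([np.sin(p),-np.cos(p)])
t=w+.037*X+.0124*Y;print(t)
go(*t,.182,167.7)"
```

```text
[ 0.45889089 -0.35750251]
t=69.8 psi 167.7 pos [ 0.4593 -0.3578  0.2299] tilt 0.12 q [ 0.95  0.96 -0.65  1.81  0.89  0.69  1.13] open 1.00 F [0.8 0.4 0.6] 0.0
SHIFT [ 0.5  0.3 47.9] TURN [-0.   0.1  0. ]
```

Emit:
{"api": "play_rows", "payload": {
  "rows": [
    [100,0,0,0.006,0,0,0],
    [100,0,0,0.006,0,0,0],
    [100,0,0,0.004,0,0,0],
    [100,0,0,0,0,0,0]
  ]
}}

```text
clock: 70.35
tool_pos: [0.4585, -0.3576, 0.2125]
eef_rot: [0.107, 0.994, 0.0, -0.0]
contact_force: [-0.1, 1.0, 1.6]
opening: 0.999
finger_force: 0.0
```

Emit:
{"api": "play_rows", "payload": {
  "rows": [
    [100,0,0,0.006,0,0,0],
    [100,0,0,0.006,0,0,0],
    [100,0,0,0.004,0,0,0],
    [100,0,0,0,0,0,0]
  ]
}}

```text
clock: 70.85
tool_pos: [0.4585, -0.3576, 0.1964]
eef_rot: [0.107, 0.994, 0.0, -0.0]
contact_force: [0.1, -0.7, -0.6]
opening: 1.0
finger_force: 0.0
```

```bash
python3 -c "
from h import *
go(.4589,-.3575,.182,167.7)"
```

```text
t=70.8 psi 167.8 pos [ 0.4585 -0.3576  0.1964] tilt 0.03 q [ 0.93  1.01 -0.61  1.81  0.95  0.64  1.09] open 1.00 F [ 0.1 -0.7 -0.6] 0.0
SHIFT [-0.4  0.2 14.4] TURN [ 0.  -0.   0.1]
```

Emit:
{"api": "play_rows", "payload": {
  "rows": [
    [100,0,0,0.005,0,0,0],
    [100,0,0,0.005,0,0,0],
    [100,0,0,0.004,0,0,0],
    [100,0,0,0,0,0,0],
    [90,0,0,0,0,0,0],
    [80,0,0,0,0,0,0],
    [75,0,0,0,0,0,0],
    [70,0,0,0,0,0,0]
  ],
  "grip_force": 10
}}

```text
clock: 71.85
tool_pos: [0.4585, -0.3581, 0.1829]
eef_rot: [0.107, 0.994, -0.0, 0.0]
contact_force: [0.3, -1.2, 0.1]
opening: 0.701
finger_force: 2.8
```

Emit:
{"api": "play_rows", "payload": {
  "rows": [
    [66,0,0,0,0,0,0],
    [62,0,0,0,0,0,0],
    [55,0,0,0,0,0,0],
    [55,0,0,0,0,0,0],
    [55,0,0,0,0,0,0],
    [55,0,0,0,0,0,0]
  ]
}}

```text
clock: 72.6
tool_pos: [0.4586, -0.3578, 0.1829]
eef_rot: [0.107, 0.994, -0.0, 0.0]
contact_force: [-0.1, -2.3, 2.2]
opening: 0.612
finger_force: 10.0
```

```bash
python3 -c "
from h import *
go(.4589,-.3575,.182,167.7)"
```

```text
t=72.6 psi 167.7 pos [ 0.4586 -0.3578  0.1829] tilt 0.03 q [ 0.92  1.03 -0.59  1.81  0.97  0.62  1.07] open 0.61 F [-0.1 -2.3  2.2] 10.00321710263961
SHIFT [-0.2  0.4  0.9] TURN [-0.  0.  0.]
```

Emit:
{"api": "play_rows", "payload": {
  "rows": [
    [70,0,0,0,0,0,0],
    [85,0,0,0,0,0,0],
    [100,0,0,0,0,0,0],
    [100,0,0,-0.015,0,0,0],
    [100,0,0,-0.04,0,0,0],
    [100,0,0,-0.05,0,0,0],
    [100,0,0,-0.05,0,0,0],
    [100,-0.03,0,-0.02,0,0,0]
  ]
}}

```text
clock: 73.6
tool_pos: [0.4873, -0.3642, 0.362]
eef_rot: [0.107, 0.994, -0.001, 0.001]
contact_force: [1.2, -1.2, -0.5]
opening: 0.995
finger_force: 0.0
```

Emit:
{"api": "play_rows", "payload": {
  "rows": [
    [100,0,0,0,0,0,0],
    [100,0,0,0,0,0,0]
  ]
}}

```text
clock: 73.85
tool_pos: [0.4868, -0.3638, 0.3571]
eef_rot: [0.107, 0.994, 0.0, -0.001]
contact_force: [-1.0, -0.3, 0.2]
opening: 0.997
finger_force: 0.0
```

```bash
python3 -c "
from h import *
wb(z=.052)
go(.453,-.3575,.27,77.7)"
```

```text
px (292, 117, 62, 67) c [ 455.6 -359.5] side [53.2 57.7] yaw 77.7
t=73.9 psi 167.8 pos [ 0.4865 -0.3639  0.3567] tilt 0.19 q [ 0.99  0.83 -0.79  1.65  0.69  0.97  1.31] open 1.00 F [-0.2 -0.4  0.7] 0.0
SHIFT [33.8 -0.9 86.8] TURN [-0.1 -0.2 90.1]
```

Emit:
{"api": "play_rows", "payload": {
  "rows": [
    [100,0.017,0,0.01,0,0,0],
    [100,0.017,0,0.015,0,0,0],
    [100,0,0,0.02,0,0,0],
    [100,0,0,0.02,0,0,0],
    [100,0,0,0,0,0,10],
    [100,0,0,0,0,0,10],
    [100,0,0,0,0,0,10],
    [100,0,0,0,0,0,10]
  ]
}}

```text
clock: 74.9
tool_pos: [0.4553, -0.3566, 0.2916]
eef_rot: [0.443, 0.897, 0.0, -0.0]
contact_force: [0.2, 0.3, -0.2]
opening: 0.999
finger_force: 0.0
```

Emit:
{"api": "play_rows", "payload": {
  "rows": [
    [100,0,0,0,0,0,10],
    [100,0,0,0,0,0,10],
    [100,0,0,0,0,0,10],
    [100,0,0,0,0,0,10],
    [100,0,0,0,0,0,10],
    [100,0,0,0,0,0,0],
    [100,0,0,0,0,0,0]
  ]
}}

```text
clock: 75.78
tool_pos: [0.455, -0.3567, 0.2922]
eef_rot: [0.777, 0.629, -0.0, -0.0]
contact_force: [0.1, 0.2, 0.7]
opening: 1.001
finger_force: 0.0
```

```bash
python3 -c "
from h import *
go(.454,-.358,.183,77.7)"
```

```text
t=75.8 psi 77.9 pos [ 0.455  -0.3567  0.2922] tilt 0.02 q [ 0.77  0.8  -0.32  1.8   0.4   0.61 -0.  ] open 1.00 F [0.1 0.2 0.7] 0.0
SHIFT [ -1.5  -0.7 109.2] TURN [-0.  -0.   0.2]
```

Emit:
{"api": "play_rows", "payload": {
  "rows": [
    [100,-0.001,-0.001,0.03,0,0,0],
    [100,0,0,0.03,0,0,0],
    [100,0,0,0.02,0,0,0],
    [100,0,0,0.015,0,0,0],
    [100,0,0,0.009,0,0,0],
    [100,0,0,0.005,0,0,0],
    [100,0,0,0,0,0,0],
    [90,0,0,0,0,0,0]
  ]
}}

```text
clock: 76.78
tool_pos: [0.4537, -0.3578, 0.1844]
eef_rot: [0.778, 0.628, 0.0, 0.001]
contact_force: [-0.5, 0.6, -0.6]
opening: 0.914
finger_force: 0.0
```

Emit:
{"api": "play_rows", "payload": {
  "rows": [
    [80,0,0,0,0,0,0],
    [74,0,0,0,0,0,0],
    [68,0,0,0,0,0,0],
    [62,0,0,0,0,0,0],
    [55,0,0,0,0,0,0],
    [55,0,0,0,0,0,0],
    [55,0,0,0,0,0,0],
    [55,0,0,0,0,0,0]
  ]
}}

```text
clock: 77.78
tool_pos: [0.4541, -0.3577, 0.1841]
eef_rot: [0.778, 0.628, 0.001, 0.001]
contact_force: [3.2, -0.6, 3.4]
opening: 0.612
finger_force: 10.0
```

Emit:
{"api": "play_rows", "payload": {
  "rows": [
    [66,0,0,0,0,0,0],
    [80,0,0,0,0,0,0],
    [100,0,0,0,0,0,0],
    [100,0,0,-0.015,0,0,0],
    [100,0,0,-0.04,0,0,0],
    [100,0,0,-0.05,0,0,0],
    [100,0,0,-0.05,0,0,0],
    [100,-0.03,0,-0.02,0,0,0]
  ]
}}

```text
clock: 78.78
tool_pos: [0.4486, -0.385, 0.3632]
eef_rot: [0.777, 0.63, 0.002, 0.002]
contact_force: [1.2, -0.9, 0.9]
opening: 0.998
finger_force: 0.0
```

Emit:
{"api": "play_rows", "payload": {
  "rows": [
    [100,0,0,0,0,0,0],
    [100,0,0,0,0,0,0]
  ]
}}

```text
clock: 79.03
tool_pos: [0.4468, -0.3861, 0.3585]
eef_rot: [0.778, 0.628, 0.0, -0.001]
contact_force: [-0.1, -0.0, 0.3]
opening: 0.997
finger_force: 0.0
```

```bash
python3 -c "
from h import *
wb('w10.png',z=.052)
M=T('wrist');x=finder.regions_of('wrist','board_top')[0]
k=max(cv2.findContours(x['mask'].astype(np.uint8),0,1)[0],key=len);print(x['score'],cv2.minAreaRect((ray('wrist',k[:,0,:],.012,M)[:,:2]*1000).astype(np.float32)))
print(spots('wrist','blank0'))
for c in('scene','top'):
  snap(c,c+'10.png');M=T(c)
  for l in('cap','funnel','jar','blank0','mug','glue','tub_grey','tub_white'):print(c,l,spots(c,l,M))
go(.454,-.358,.4)"
```

```text
px (295, 119, 62, 65) c [ 454.4 -357.4] side [56.3 53.3] yaw 77.7
0.64 ((449.87188720703125, -370.24969482421875), (170.72962951660156, 170.64903259277344), 77.77365112304688)
[]
scene cap [(0.83, [0.416, 0.244, 0.034])]
scene funnel [(0.84, [0.601, 0.179, 0.153])]
scene jar [(0.83, [0.65, -0.098, 0.057]), (0.45, [0.48, 0.388, 0.062])]
scene blank0 [(0.71, [0.461, -0.354, 0.052]), (0.63, [0.48, -0.354, 0.016]), (0.53, [0.48, -0.356, 0.029]), (0.45, [0.26, 0.262, 0.015]), (0.25, [0.65, -0.098, 0.059])]
scene mug [(0.72, [0.484, 0.389, 0.065])]
scene glue [(0.78, [0.725, -0.209, 0.079]), (0.59, [0.82, 0.14, 0.092]), (0.32, [0.382, 0.221, 0.005])]
scene tub_grey [(0.61, [0.549, -0.157, 0.034])]
scene tub_white [(0.75, [0.689, -0.309, 0.032])]
top cap [(0.56, [0.402, 0.25, 0.031])]
top funnel [(0.67, [0.608, 0.178, 0.142])]
top jar [(0.61, [0.632, -0.087, 0.063]), (0.53, [0.468, 0.398, 0.046])]
top blank0 [(0.67, [0.456, -0.355, 0.053]), (0.56, [0.251, 0.26, 0.011])]
top mug [(0.97, [0.469, 0.399, 0.046]), (0.34, [0.454, -0.355, 0.049])]
top glue [(0.85, [0.695, -0.199, 0.088])]
top tub_grey [(0.62, [0.541, -0.159, 0.032])]
top tub_white [(0.66, [0.691, -0.311, 0.038])]
t=80.1 psi 77.7 pos [ 0.4471 -0.3869  0.3588] tilt 0.01 q [ 0.85  0.72 -0.38  1.71  0.35  0.78  0.09] open 1.00 F [-0.6  0.8 -0.3] 0.0
SHIFT [ 29.7   0.6 -41.2] TURN [0. 0. 0.]
```

```bash
python3 -c "
from h import *
print(r.finish_job())"
```

```text
the job is handed in; nothing more can be done
None
```

The job is handed in, with no verdict returned. The cap lies in the dish, the funnel stands in the filler neck, and all four blanks are in one pile about 13 mm off the board's centre. One blank was knocked out of the pile along the way, so I squeezed it square again. I checked the final pile from wrist-camera measurements only, as my picture views were used up.

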